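# Pressure-test the valve seats on the rail bench

## Robot

A 7-joint arm with a two-finger parallel gripper is mounted at the origin on the work surface. World frame = base frame: x ahead of the robot, y to its left, z up, the work surface at z = 0. Lengths are in m, angles in rad, forces in N, time in s.
With the tool pointing down it reaches from about 0.425 to 0.925 m from the base axis. Payload 6.8 kg.
Tool frame: the origin (TCP) lies at the very end of the fingers, on their centre line; the grasp point (between the pads) lies 19 mm behind it (hold_point_z is the distance from the TCP to the grasp point, in m); z points along the fingers, y is the direction in which the jaws open and shut (so a half turn about z gives the same grasp; the last joint's range is limited). The gripper opens to 85 mm and grips with 20 to 120 N. Pads are 22 mm wide; open, the fingers measure 114 mm over their backs; the gripper's body (76 mm by 85 mm) begins 54 mm behind the grasp point. The pads swing forward as they close: fully open they stand 13 mm farther back than shut.
Start: joints at [-1.437, 0.477, 0.022, 1.555, -0.011, 1.109, -0.083], TCP at [0.162, 0.655, 0.231] pointing down, gripper open.
Joint ranges: [-2.96, 2.96], [-0.34, 2.1], [-1.41, 1.46], [0.24, 2.44], [-1.37, 4.51], [0.17, 1.92], [-2.96, 2.96]. Speed limits (rad/s): [2.39, 2.39, 3.14, 3.14, 3.14, 3.14, 3.14].

## Interface

Orientations are given as a unit quaternion [w, x, y, z].
In Python, from station import get_obs, read_camera, calibration, hand_in, regions_of, hold_point_z gives the robot as it stands.
- The arm moves only by the tool send_rows, never from a script. Its argument "motion" is text: rows parted by semicolons, each of 7 numbers parted by spaces: the shift along the world's x, y, z in cm, then the turn, a rotation vector about the world's x, y, z in degrees, then the closure, from 0 (fully open) to 1 (shut). In form: dx dy dz rx ry rz fingers; .... A call has 1 to 20 rows; each row shifts and turns the pose as measured when the row begins; what a row does not reach is not made up. A row lasts 1/12 s, in which the tool goes at most 41.7 mm and 7.16 degrees, less where a joint would pass 70% of its speed; a pose out of reach is approached as far as the arm can. A call is refused whole if a number of a shift passes 4.17 or a number of a turn 7.16, either way. A call with a gripper value outside its range is refused whole. The fingers move at their own pace and stop on an object; "newtons" is the grip in N (left out, the last holds). Time passes only in rows, so rows that do not move let the fingers close. It gives the time, the measured TCP pose, the force and the opening at its end, in the units of the state.
- get_obs(): the state, without advancing time (a new reading comes with each control period).
- read_camera(name): name is "scene" or "top" or "wrist"; returns the picture (480x640x3 uint8, red, green, blue); there is no depth.
- calibration(name): a dict with "mtx" (3x3 intrinsics, pixels), "R" (3x3) and "t" (3): a world point X has camera coordinates R X + t; the wrist camera has in their place "hand_eye" (4x4, takes a point from camera to tool coordinates, whose origin is the TCP and whose axes are the flange's). Camera axes: x right, y down, z forward; pixel columns grow to the right and rows downward; lengths in m; the calibration is good to about 2 mm. A picture is of the moment at which its call begins: read the wrist's pose just before it. calibration takes no time and is no camera call.
- hand_in(): hands the job in, once; it reports no verdict.
Trained networks look in the newest picture that a camera, given by its name, has taken for a name from the list of things; names that differ only in an ending like _2 or _b are one class to them, and where a whole thing is asked for, a point or a joint stands for the part that bears it (a point fixed in the world has none). Each returns a list of dicts, best first, with "conf" (0 to 1); they miss things now and then, are a little off and sometimes report something else, mostly with a low value. They report only what shows in the picture. A call takes as long as a camera call. They do not tell look-alikes from the thing itself.
- regions_of(thing, camera): "region" (480x640 bool, what is visible of it) and "point" ([column, row] in pixels, amid what is visible of it).
The state is a dict: "t": time; "q": joint angles; "joint_vel": joint speeds; "joint_torque": joint torques, N m; "eef_pos": TCP position; "tool_rot": TCP orientation; "contact_force": force on the tool from outside, world axes, zero at the start; "torque": the same for the moment, N m; "gripper_width": opening from 0.0 (shut) to 1.0 (fully open).
Only numpy, scipy, OpenCV 4.12 (cv2) and the standard library are available. Lean on these libraries where they do the work, as an engineer would, in place of code of your own. Each camera call takes 0.05 s, during which the arm holds its last target.

## Task

Take every bronze valve seat from the birch board and stand it upright in the carrier tray of the rail bench, push the carrier along its rail until it clicks home at the test station under the test head, and only then press the large round membrane key on the panel, firmly until it trips but without hammering it (never the small square keys). After that draw the carrier, still loaded, all the way back until it clicks home at the loading end, and stand all the seats upright in the rimmed steel tray, leaving everything else on the table where it is.

Things in the scene. Friction and masses are not known exactly. Their poses are not given: they have to be found in the camera images.
- seat1: bronze valve seat, loose, a turned part of about 0.45 kg standing upright: round flange 66 mm across and 12 mm thick at the bottom, round neck 44 mm across above it up to 45 mm height, shallow bore in the top (not graspable). Origin: centre of its underside, z up along its axis. Can be gripped across the neck, above the flange. None if absent in this run (2 or 3 of the three are present).
- seat2: bronze valve seat, loose, a turned part of about 0.45 kg standing upright: round flange 66 mm across and 12 mm thick at the bottom, round neck 44 mm across above it up to 45 mm height, shallow bore in the top (not graspable). Origin: centre of its underside, z up along its axis. Can be gripped across the neck, above the flange. None if absent in this run (2 or 3 of the three are present).
- seat3: bronze valve seat, loose, a turned part of about 0.45 kg standing upright: round flange 66 mm across and 12 mm thick at the bottom, round neck 44 mm across above it up to 45 mm height, shallow bore in the top (not graspable). Origin: centre of its underside, z up along its axis. Can be gripped across the neck, above the flange. None if absent in this run (2 or 3 of the three are present).
- board: lacquered birch shelf board, fixed, 210 x 210 mm, 10 mm thick, lying on the table; the seats start on it. Origin: centre of its underside (top face at z = +10 mm).
- rack: rimmed shallow square steel tray for finished seats, fixed, 210 x 210 mm outside, walls 5 mm thick, rim 16 mm high, inner floor 5 mm above its origin. Origin: centre of its underside; x, y along its sides. It and the board may be on either side.
- bench: rail bench, fixed, base plate 130 mm (x) by 540 mm (y). Origin on the table below the rail line; its y axis runs along the rail from the loading end to the test station. The test head, a grey column behind the rail (+x side) with an arm reaching forward over it (180 mm high in all, underside of its rubber nose 103 mm above the table, loaded seats pass under at up to 90 mm), stands at bench y = +138 to +193 mm.
- carrier (a joint): position of the carrier along the bench's +y, in m: 0 = home at the loading end (hard stop), 0.18 = home at the test station (hard stop). A spring ball detent of a few newtons holds it against either stop (it snaps in over the last 7 mm); between them it stays where it is left (friction about 2 N). It may start part way, between about 0.03 and 0.06; loading is fine there.
- carrier_floor (a point): centre of the upper face of the carrier tray's floor, with the carrier's axes (y along the rail towards the test station). The tray is 90 mm (x) by 240 mm (y) inside with a rim 12 mm above this floor and 5 mm thick: room for three seats in a row along y, about 78 mm apart.
- carrier_handle (a point): centre of gripping height of the carrier's handle: an upright black round post, 26 mm across, from 40 mm below to 25 mm above this point, at the loading end of the carrier (150 mm from the tray's centre). Axes as the carrier's. Grip it from above to push or pull.
- key_top (a point): centre of the top of the large round white membrane key (38 mm across) on the panel; it is pressed straight down, 2 mm of springy travel at 4 N per mm, then solid, and trips when the force is held above 5 N for 0.2 s; more than 50 N damages it. It is pressed with closed fingers.
- key: the same key; origin 4 mm below its top face.
- panel: grey key panel, fixed box 110 x 140 mm, 48 mm high. Origin: centre of its underside.
- small_key1: small square key (18 mm) on the panel, not to be pressed; origin on its underside, 3.5 mm below its top.
- small_key2: small square key (18 mm) on the panel, not to be pressed; origin on its underside, 3.5 mm below its top.
- spacer: bystander, loose, not part of the job: leave alone. Origin at centre of its underside. Green anodized aluminium spacer, round, 42 mm across, 60 mm tall, standing on the birch board among the seats.
- canister: bystander, loose, not part of the job: leave alone. Origin at centre of its underside. Screw-top tin canister, 88 mm across, 116 mm tall.
- gauge: bystander, loose, not part of the job: leave alone. Origin at centre of its underside. Glass-domed pressure gauge lying face up, black chipped bezel, 96 mm across, 52 mm high.
- dial_mount: bystander, loose, not part of the job: leave alone. Origin at centre of its underside. Steel gauge dial mount, 70 x 90 mm plate with an upright bearing a ring, 90 mm high.
- oil_bottle: bystander, loose, not part of the job: leave alone. Origin at centre of its underside. Yellow bottle, 56 mm across, 130 mm tall.
- gauge_blocks: bystander, loose, not part of the job: leave alone. Origin at centre of its underside. Dark wooden case, 90 x 150 x 40 mm.
There are look-alikes about, which are no part of the job. What is shaped like the seat3 but green or red is not meant.

How it is judged:
By the outcome, as a careful person would: the job done as asked, in the order asked, and still so for the second after the job is handed in, with the robot touching nothing.
Of seat1, seat2, seat3 only 2 to 3 are there at a start; the rules pass over those that are not, and their reading is None.
At some moment in a run one of seat1, seat2, seat3 may be knocked a few centimetres aside while the robot is not near it.
It also fails if it takes over 210 s, if anything falls off the work surface, if the arm or the gripper's body presses on something with over 40 N, if the wrist force passes 120 N, or if a joint passes its speed limit or range.

## Working session

There is one attempt and no reset: what is moved stays moved. The work goes in short steps, Python scripts to look and compute and a tool call to move; the robot and the scene stay as the last step left them, time stands still between calls to the robot, and variables do not carry over. Pictures are saved under pics/ and viewed, and the job is handed in when it is done.

Besides the shell and the picture viewer there is one more tool, called after ">>>" as name(argument=value, ...), one argument or row to a line, values as JSON. send_rows: Moves the arm, as the interface text tells. Its arguments: {"type":"object","properties":{"motion":{"type":"string"},"newtons":{"type":"number"}},"required":["motion"]}

```bash
mkdir -p pics; ls; python3 - <<'E'
from station import *
import cv2
o=get_obs(); print({k:(v if not hasattr(v,'round') else v) for k,v in o.items()}); print(hold_point_z if not callable(hold_point_z) else hold_point_z())
for n in ["scene","top","wrist"]:
    im=read_camera(n); cv2.imwrite(f"pics/{n}0.png",im[:,:,::-1]); print(n,calibration(n))
E
```

```text
pics
{'t': 0.0, 'q': array([-1.43710826,  0.47779563,  0.02233221,  1.55647804, -0.01148824,
        1.10927452, -0.08309596]), 'joint_vel': array([-0.00021651,  0.00108308, -0.00018749,  0.00107697, -0.00147961,
       -0.00040017,  0.00212163]), 'joint_torque': array([ 1.40941615e-03, -5.96470821e+01,  1.60854835e+00, -2.81193709e+01,
        1.24907697e-02,  9.51857219e-03,  3.09820777e-06]), 'eef_pos': array([0.16149205, 0.65478058, 0.23031733]), 'tool_rot': array([-3.88566776e-05,  1.20581200e-01,  9.92703047e-01, -9.12872739e-04]), 'contact_force': array([ 0.50579223, -0.29549775,  0.39719967]), 'torque': array([-0.07469292, -0.01699329,  0.02089533]), 'gripper_width': 0.9993009525151554}
0.0187
scene {'mtx': array([[443.06979158,   0.        , 313.47765115],
       [  0.        , 443.06979158, 238.0428886 ],
       [  0.        ,   0.        ,   1.        ]]), 'R': array([[ 0.24822623,  0.96859802, -0.01419907],
       [ 0.80963525, -0.21549145, -0.54594341],
       [-0.53185948,  0.12402141, -0.83770173]]), 't': array([-0.10624969, -0.37328531,  1.35047425])}
top {'mtx': arra
[... 177 characters left out ...]
-0.99961036,  0.00801418],
       [-0.99269139, -0.02749467, -0.11750681],
       [ 0.11768137, -0.00481375, -0.99303974]]), 't': array([-0.03403752,  0.4929676 ,  1.22889426])}
wrist {'mtx': array([[351.08818235,   0.        , 321.42207281],
       [  0.        , 351.08818235, 242.21112815],
       [  0.        ,   0.        ,   1.        ]]), 'hand_eye': array([[-4.52001529e-04, -9.50927561e-01, -3.09413267e-01,
         8.08778239e-02],
       [ 9.99998913e-01,  4.37574526e-06, -1.47428085e-03,
         9.75058164e-04],
       [ 1.40328821e-03, -3.09413598e-01,  9.50926525e-01,
        -1.43488371e-01],
       [ 0.00000000e+00,  0.00000000e+00,  0.00000000e+00,
         1.00000000e+00]])}
```

View pics/scene0.png

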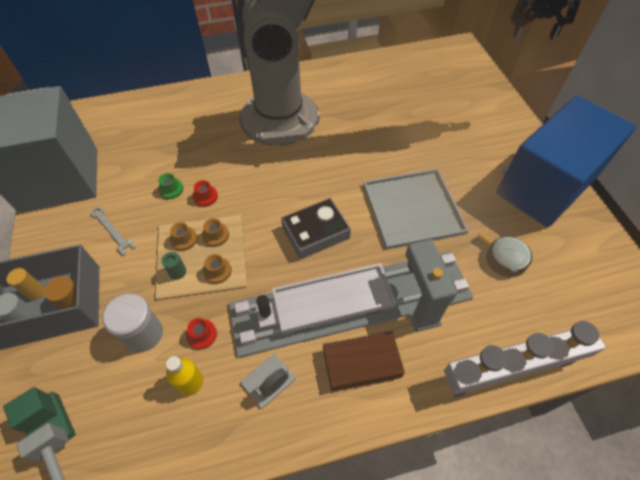

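View pics/top0.png

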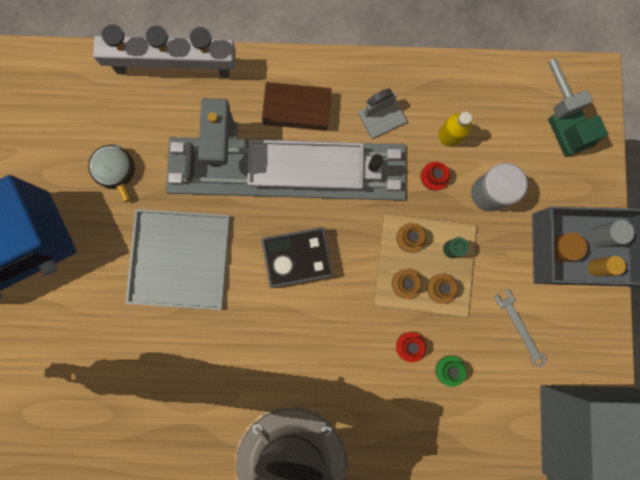

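View pics/wrist0.png

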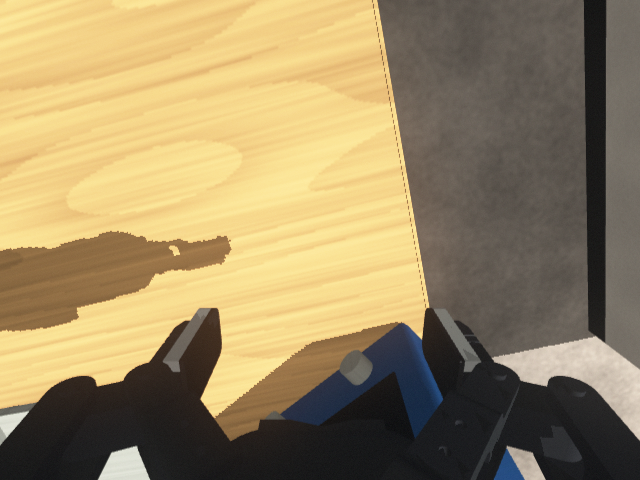

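```bash
cat > h.py <<'E'
from station import *
import numpy as np, cv2
from scipy.spatial.transform import Rotation as Rot
def cam(name,obs=None):
    c=calibration(name)
    if name!="wrist": return c["mtx"],np.array(c["R"]),np.array(c["t"])
    o=obs or get_obs(); w,x,y,z=o["tool_rot"]; Rt=Rot.from_quat([x,y,z,w]).as_matrix()
    T=np.eye(4);T[:3,:3]=Rt;T[:3,3]=o["eef_pos"]; M=np.linalg.inv(T@c["hand_eye"])
    return c["mtx"],M[:3,:3],M[:3,3]
def back(C,p,z):
    K,R,t=C; d=R.T@np.linalg.solve(K,[p[0],p[1],1.]); o=-R.T@t
    return o+d*(z-o[2])/d[2]
def proj(C,X):
    K,R,t=C; X=np.atleast_2d(X); v=(R@X.T).T+t; v=(K@v.T).T; return v[:,:2]/v[:,2:]
def save(im,n): cv2.imwrite(f"pics/{n}.png",im[:,:,::-1])
E
python3 - <<'E'
from h import *
for cn in ["top","scene"]:
    C=cam(cn); read_camera(cn)
    for th,z in [("seat1",.035),("spacer",.05),("board",.01),("rack",.005),("carrier_floor",.04),("carrier_handle",.09),("key",.052),("small_key1",.051),("panel",.048),("bench",0.02),("canister",.1),("dial_mount",.05),("oil_bottle",.06),("gauge_blocks",.04),("gauge",.03)]:
        for r in regions_of(th,cn)[:7]:
            if r["conf"]<.3: continue
            m=r["region"]; ys,xs=np.nonzero(m)
            print(cn,th,round(r["conf"],2),np.round(r["point"]),len(xs),(xs.min(),xs.max(),ys.min(),ys.max()),back(C,r["point"],z).round(3))
print(get_obs()["t"])
E
```

```text
top seat1 0.97 [410. 349.] 697 (np.int64(397), np.int64(426), np.int64(333), np.int64(361)) [ 0.251 -0.249  0.035]
top seat1 0.93 [415. 235.] 715 (np.int64(397), np.int64(426), np.int64(222), np.int64(252)) [ 0.497 -0.26   0.035]
top seat1 0.83 [452. 373.] 752 (np.int64(436), np.int64(466), np.int64(355), np.int64(385)) [ 0.202 -0.339  0.035]
top seat1 0.75 [442. 288.] 714 (np.int64(427), np.int64(457), np.int64(274), np.int64(302)) [ 0.382 -0.318  0.035]
top seat1 0.74 [440. 177.] 639 (np.int64(421), np.int64(450), np.int64(161), np.int64(189)) [ 0.629 -0.315  0.035]
top seat1 0.6 [407. 280.] 745 (np.int64(391), np.int64(422), np.int64(269), np.int64(298)) [ 0.397 -0.243  0.035]
top spacer 0.85 [459. 249.] 364 (np.int64(444), np.int64(467), np.int64(238), np.int64(256)) [ 0.468 -0.352  0.05 ]
top board 0.58 [426. 264.] 6576 (np.int64(374), np.int64(476), np.int64(213), np.int64(318)) [ 0.436 -0.29   0.01 ]
top rack 0.61 [274. 163.] 14850 (np.int64(166), np.int64(405), np.int64(98), np.int64(199)) [0.656 0.057 0.005]
top rack 0.57 [179. 260.] 9193 (np.int64(126), np.int64(229), np.in
[... 3958 characters left out ...]
.] 621 (np.int64(204), np.int64(231), np.int64(255), np.int64(283)) [ 0.541 -0.241  0.1  ]
scene dial_mount 0.71 [268. 382.] 1595 (np.int64(241), np.int64(295), np.int64(354), np.int64(408)) [ 0.792 -0.184  0.05 ]
scene dial_mount 0.3 [182. 238.] 652 (np.int64(169), np.int64(196), np.int64(223), np.int64(252)) [ 0.411 -0.317  0.05 ]
scene oil_bottle 0.63 [327. 300.] 6019 (np.int64(255), np.int64(394), np.int64(264), np.int64(333)) [ 0.659 -0.029  0.06 ]
scene oil_bottle 0.57 [182. 375.] 1121 (np.int64(166), np.int64(203), np.int64(357), np.int64(395)) [ 0.74  -0.344  0.06 ]
scene gauge 0.73 [508. 255.] 1579 (np.int64(478), np.int64(531), np.int64(233), np.int64(277)) [0.641 0.416 0.03 ]
1.75
```

```bash
cat >> h.py <<'E'
def circ(c,r,z,n=48):
    a=np.linspace(0,2*np.pi,n,endpoint=False); return np.c_[c[0]+r*np.cos(a),c[1]+r*np.sin(a),np.full(n,z)]
def seatmask(C,c,z0):
    m=np.zeros((480*4,640*4),np.uint8)
    for r,a,b in[(.033,0,.012),(.022,.012,.045)]:
        P=proj(C,np.r_[circ(c,r,z0+a),circ(c,r,z0+b)]); h=cv2.convexHull((P*4+2).round().astype(np.int32)); cv2.fillPoly(m,[h],1)
    return m
def fitseat(C,mask,z0,g=None):
    ys,xs=np.nonzero(mask); tgt=np.array([xs.mean(),ys.mean()])
    c=back(C,tgt,z0+.02)[:2]
    for _ in range(5):
        m=seatmask(C,c,z0); y,x=np.nonzero(m); p=np.array([x.mean(),y.mean()])/4-.375
        c=c+back(C,tgt,z0+.02)[:2]-back(C,p,z0+.02)[:2]
    return c,m.sum()/16/len(xs)
def seats(cn,z0,box=None):
    im=read_camera(cn); C=cam(cn); out=[]
    hsv=cv2.cvtColor(im,cv2.COLOR_RGB2HSV)
    for r in regions_of("seat1",cn):
        m=r["region"]
        if r["conf"]<.25 or m.sum()<100: continue
        c,k=fitseat(C,m,z0); out.append((c.round(4),round(k,2),round(r["conf"],2),np.median(hsv[m],axis=0)))
    return im,out
E
python3 - <<'E'
from h import *
for cn in ["top","scene"]:
    im,o=seats(cn,.01)
    for a in o: print(cn,*a)
    if cn=="top": save(cv2.resize(im[90:330,120:480],None,fx=2.2,fy=2.2,interpolation=cv2.INTER_CUBIC),"topz")
    else: save(cv2.resize(im[150:400,140:490],None,fx=2.2,fy=2.2,interpolation=cv2.INTER_CUBIC),"scenez")
E
```

```text
top [ 0.2066 -0.3416] 1.07 0.88 [ 59.  150.5 104. ]
top [ 0.6358 -0.3086] 1.12 0.85 [  3. 214. 140.]
top [ 0.383  -0.3245] 1.0 0.84 [ 16. 174. 122.]
top [ 0.3919 -0.2451] 1.04 0.8 [ 16. 173. 125.]
top [ 0.4953 -0.2551] 1.07 0.77 [ 16. 173. 121.]
top [ 0.2549 -0.2546] 0.98 0.62 [  3. 213. 147.]
scene [ 0.4983 -0.2526] 1.11 0.95 [ 16. 159. 120.]
scene [ 0.646  -0.3057] 1.06 0.93 [  3. 196. 150.]
scene [ 0.3878 -0.3213] 1.12 0.84 [ 16. 161. 118.]
scene [ 0.2665 -0.2531] 1.05 0.8 [  4.  191.  136.5]
scene [ 0.2191 -0.3398] 1.02 0.71 [ 52.  129.  102.5]
scene [ 0.3957 -0.2431] 1.05 0.59 [ 16. 158. 119.]
scene [ 0.6377 -0.024 ] 0.12 0.39 [  9.  18. 193.]
```

View pics/topz.png

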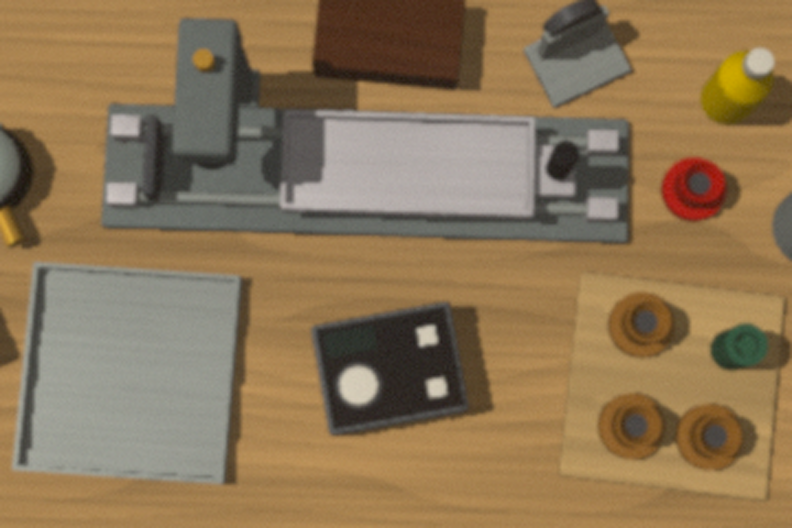

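View pics/scenez.png

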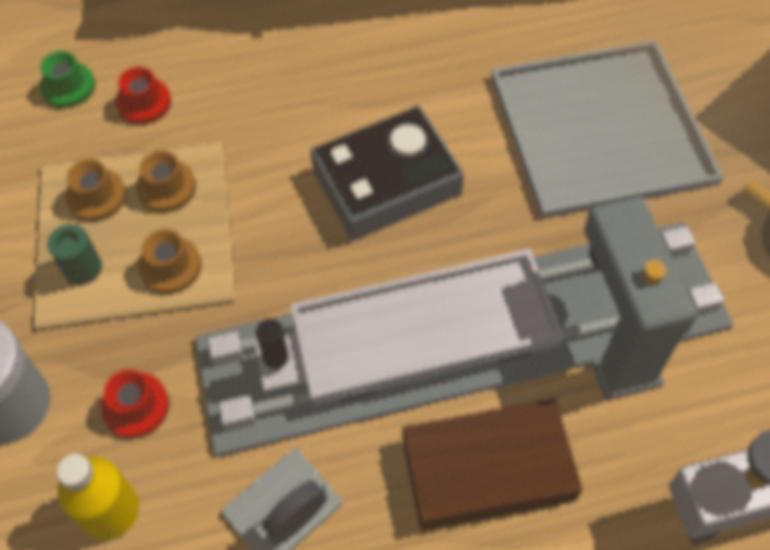

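```bash
cat >> h.py <<'E'
def tri(pt,ps):
    A=[];b=[]
    for n,p in(("top",pt),("scene",ps)):
        K,R,t=cam(n);P=K@np.c_[R,t]
        A+= [p[0]*P[2]-P[0],p[1]*P[2]-P[1]]
    A=np.array(A); s=np.linalg.lstsq(A[:,:3],-A[:,3],rcond=None)[0]
    return s
E
python3 - <<'E'
from h import *
def tz(x,y): return (120+x/2.2-.27,90+y/2.2-.27)
def sz(x,y): return (140+x/2.2-.27,150+y/2.2-.27)
L={"handletop":((566,153),(268,328)),"rimFarR(+x,-y)":((535,118),(313,396)),"rim+x+y":((286,110),(561,343)),"rim-x+y":((280,210),(535,252)),"rim-x-y":((532,215),(294,306)),
"key":((358,385),(408,138)),"sk1":((428,336),(361,189)),"sk2":((436,387),(341,155)),
"orange":((203,59),(655,270)),"bench-x-y":((628,241),(195,337)),"bench+x-y":((628,120),(213,453)),"bench-x+y":((104,226),(0,0)),"bench+x+y":((108,104),(731,328)),
"head -x,-y top":((233,155),(632,328)),
"panel1":((315,328),(353,220)),"panel2":((447,306),(313,150)),"panel1b":((465,404),(313,150)),
"rack-x+y":((15,467),(655,44)),"rack-x-y":((225,482),(492,70)),"rack+x-y":((240,277),(541,213)),"rack+x+y":((37,265),(720,179)),
"b1":((582,274),(233,300)),"b2":((785,299),(35,327)),"b3":((768,498),(40,170)),"b4":((561,473),(221,145))}
for k,(a,b) in L.items():
    s=tri(tz(*a),sz(*b)); print(k,s.round(3), (proj(cam("top"),s)[0]-tz(*a)).round(1))
E
```

```text
handletop [ 0.645 -0.163  0.112] [-0.4 -0.1]
rimFarR(+x,-y) [ 0.695 -0.138  0.053] [-0.8 -0.2]
rim+x+y [0.699 0.111 0.042] [-0.3 -0.1]
rim-x+y [0.597 0.115 0.045] [-1.4 -0.5]
rim-x-y [ 0.597 -0.137  0.051] [-0.9 -0.2]
key [0.423 0.03  0.047] [-0.5 -0.1]
sk1 [ 0.474 -0.037  0.044] [-0.6 -0.1]
sk2 [ 0.424 -0.047  0.043] [-0.4 -0.1]
orange [0.707 0.175 0.174] [-0.5 -0.2]
bench-x-y [ 0.582 -0.242  0.004] [-0.6 -0.1]
bench+x-y [ 0.709 -0.241  0.007] [-0.3 -0. ]
bench-x+y [ 0.532 -0.008  0.618] [133.4 -49. ]
bench+x+y [0.712 0.3   0.   ] [0.1 0. ]
head -x,-y top [ 0.672  0.185 -0.022] [-6.  -2.5]
panel1 [ 0.481  0.03  -0.005] [20.5  1.7]
panel2 [ 0.489 -0.064  0.15 ] [5.6 0.9]
panel1b [ 0.408 -0.076  0.041] [-0.4 -0.1]
rack-x+y [0.334 0.372 0.007] [-0.5 -0.2]
rack-x-y [0.325 0.161 0.012] [-0.8 -0.2]
rack+x-y [0.533 0.154 0.007] [-0.1 -0. ]
rack+x+y [0.54  0.364 0.005] [-0.6 -0.3]
b1 [ 0.547 -0.196 -0.001] [-0.4 -0.1]
b2 [ 0.526 -0.403  0.001] [-0.9 -0. ]
b3 [ 0.323 -0.386 -0.001] [-0.6 -0. ]
b4 [ 0.343 -0.176  0.   ] [-0.6 -0.1]
```

>>> send_rows(
  motion="2.7 -2.8 0.3 0 0 -3 0;2.7 -2.8 0.3 0 0 -3 0;2.7 -2.8 0.3 0 0 -3 0;2.7 -2.8 0.3 0 0 -3 0;2.7 -2.8 0.3 0 0 -3 0;2.7 -2.8 0.3 0 0 -3 0;2.7 -2.8 0 0 0 -3 0;2.7 -2.8 0 0 0 -3 0;2.7 -2.8 0 0 0 -3 0;1 -3.8 0 0 0 -3 0;1 -3.8 0 0 0 -3 0;1 -3.8 0 0 0 -3 0;1 -3.8 0 0 0 -3 0;1 -3.8 0 0 0 -3 0;1 -3.8 0 0 0 -3 0;1 -3.8 0 0 0 -3 0;0 -3.8 0 0 0 -3 0;0 -3.8 0 0 0 -3 0",
  newtons=60,
)

```text
t: 3.45
eef_pos: [0.4785, 0.0415, 0.2532]
tool_rot: [0.001, 0.57, 0.822, 0.009]
contact_force: [0.5, -0.3, 0.2]
gripper_width: 1.002
```

>>> send_rows(
  motion="-0.6 -3.8 0 0 0 -3 0;-0.6 -3.8 0 0 0 -3 0;-0.6 -3.8 0 0 0 -3 0;-0.6 -3.8 0 0 0 -3 0;-0.6 -3.8 0 0 0 -3 0;-0.6 -3.8 0 0 0 -3 0;-0.6 -3.8 0 0 0 -3 0;0 -2 0 0 0 -1 0;0 0 0 0 0 0 0",
)

```text
t: 4.2
eef_pos: [0.4311, -0.2671, 0.2576]
tool_rot: [0.008, 0.727, 0.686, 0.011]
contact_force: [-0.3, 0.1, -0.1]
gripper_width: 1.002
```

```bash
python3 - <<'E'
from h import *
im,o=seats("wrist",.01)
for a in o: print(*a)
save(im,"w1"); r=regions_of("spacer","wrist")
for x in r[:2]: print(x["conf"],back(cam("wrist"),x["point"],.05))
o=get_obs();print(o["eef_pos"],o["t"])
E
```

```text
[ 0.3822 -0.3202] 1.0 0.88 [ 15. 174. 185.]
[ 0.2574 -0.2519] 1.06 0.84 [  3. 211. 179.]
[ 0.4935 -0.2512] 1.02 0.69 [ 16. 172. 187.]
[ 0.209  -0.3373] 1.08 0.68 [ 59. 150. 125.]
[ 0.6322 -0.3034] 1.1 0.63 [  2. 211. 181.]
[ 0.3903 -0.2418] 1.02 0.58 [ 16. 171. 192.]
0.81 [ 0.4723783  -0.33436477  0.05      ]
[ 0.43216153 -0.26186253  0.25684662] 4.35
```

View pics/w1.png

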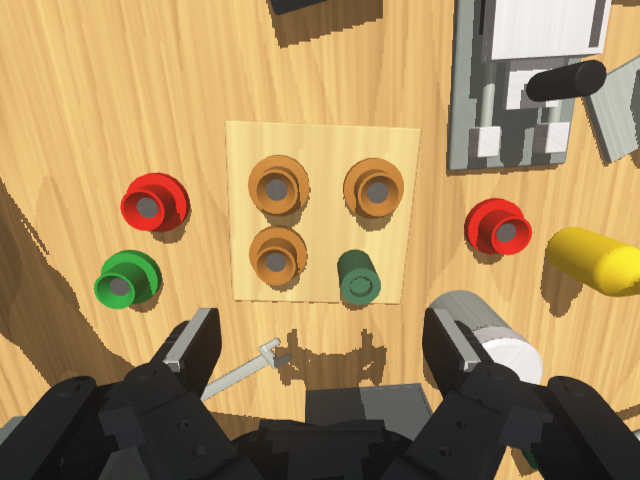

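```bash
cat > go.py <<'E'
import sys
from h import *
o=get_obs(); t=np.array([float(a) for a in sys.argv[1:4]])
w,x,y,z=o["tool_rot"]; R=Rot.from_quat([x,y,z,w]); T=Rot.from_quat([.70711,.70711,0,0])
print("d cm",((t-o["eef_pos"])*100).round(2),"rot deg",np.degrees((T*R.inv()).as_rotvec()).round(2),"pos",o["eef_pos"].round(4),"F",o["contact_force"].round(1),"w",round(o["gripper_width"],3),"t",o["t"])
E
python3 go.py .4955 -.253 .12
```

```text
d cm [  6.33   0.89 -13.68] rot deg [-0.42  1.51  2.93] pos [ 0.4322 -0.2619  0.2568] F [-0.3  0.2  0.6] w 0.998 t 4.35
```

>>> send_rows(
  motion="1.6 0.22 -3.4 -0.1 0.4 0.8 0;1.6 0.22 -3.4 -0.1 0.4 0.8 0;1.6 0.22 -3.4 -0.1 0.4 0.8 0;1.5 0.22 -3.4 -0.1 0.3 0.6 0;0 0 0 0 0 0 0;0 0 0 0 0 0 0",
)

```text
t: 4.85
eef_pos: [0.5031, -0.2396, 0.1165]
tool_rot: [-0.001, 0.699, 0.715, 0.006]
contact_force: [0.1, -1.2, 1.5]
gripper_width: 1.001
```

```bash
python3 go.py .4955 -.253 .022; python3 - <<'E'
from h import *
im,o=seats("wrist",.01)
for a in o: print(*a)
save(im,"w2")
E
```

```text
d cm [-0.76 -1.34 -9.45] rot deg [-0.53  0.38 -1.37] pos [ 0.5031 -0.2396  0.1165] F [ 0.1 -1.2  1.5] w 1.001 t 4.85
[ 0.2622 -0.2505] 1.17 0.93 [  2. 215. 129.]
[ 0.3737 -0.3087] 2.32 0.91 [ 15. 177. 153.]
[ 0.4936 -0.252 ] 1.02 0.83 [ 16. 174. 200.]
[ 0.3905 -0.2425] 1.01 0.82 [ 15. 175. 167.]
[ 0.2163 -0.3368] 3.49 0.73 [ 57. 143.  64.]
[ 0.6364 -0.2963] 1.49 0.71 [  2. 213. 189.]
```

View pics/w2.png

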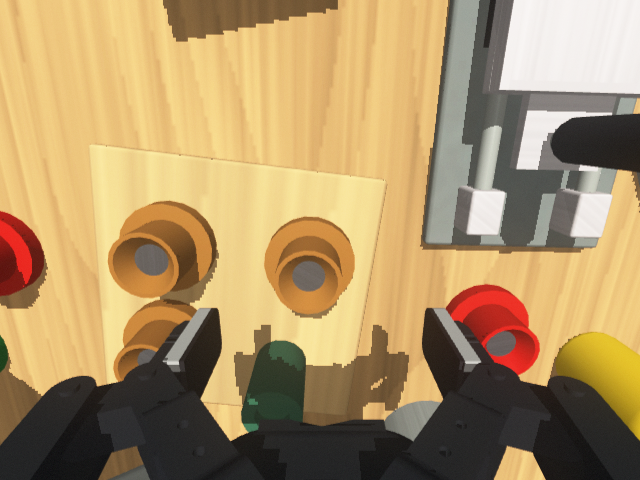

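>>> send_rows(
  motion="-0.4 -0.7 -2 -0.2 0.2 -0.7 0;-0.4 -0.6 -2 -0.3 0.2 -0.7 0;0 0 -2 0 0 0 0;0 0 0 0 0 0 0;0 0 0 0 0 0 0;0 0 0 0 0 0 0",
)

```text
t: 5.45
eef_pos: [0.4995, -0.2551, 0.0708]
tool_rot: [0.009, 0.708, 0.706, 0.007]
contact_force: [1.1, -0.4, 0.6]
gripper_width: 0.999
```

```bash
python3 go.py .4945 -.2525 .022
```

```text
d cm [-0.5   0.26 -4.88] rot deg [0.17 1.33 0.17] pos [ 0.4995 -0.2551  0.0708] F [ 1.1 -0.4  0.6] w 0.999 t 5.45
```

>>> send_rows(
  motion="-0.3 0.15 -1.6 0 0.6 0 0;-0.2 0.1 -1.6 0 0.6 0 0;0 0 -1.2 0 0 0 0;0 0 -0.4 0 0 0 0;0 0 0 0 0 0 0;0 0 0 0 0 0 0",
)

```text
t: 5.95
eef_pos: [0.4972, -0.2529, 0.0241]
tool_rot: [0.005, 0.708, 0.706, 0.002]
contact_force: [-0.1, 0.4, 0.2]
gripper_width: 1.002
```

```bash
python3 go.py .4945 -.2525 .022; python3 - <<'E'
from h import *
im=read_camera("wrist")
save(im,"w3")
E
```

```text
d cm [-0.27  0.04 -0.21] rot deg [0.25 0.51 0.11] pos [ 0.4972 -0.2529  0.0241] F [-0.1  0.4  0.2] w 1.002 t 5.95
```

View pics/w3.png

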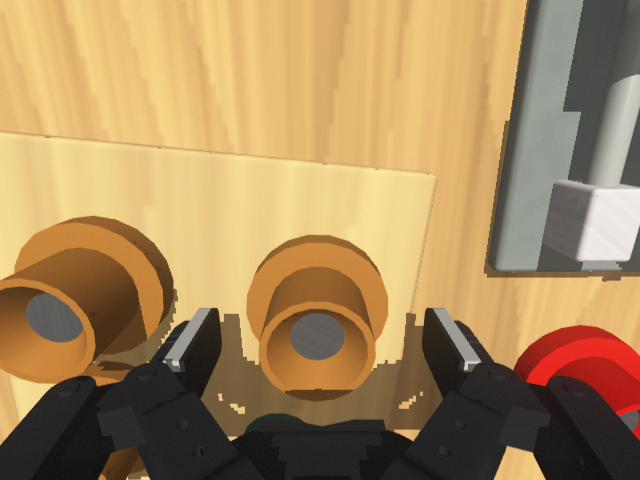

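>>> send_rows(
  motion="-0.2 0 -0.2 0.2 0.5 0 0.3;0 0 0 0 0 0 0.6;0 0 0 0 0 0 1;0 0 0 0 0 0 1;0 0 0 0 0 0 1;0 0 0 0 0 0 1;0 0 0 0 0 0 1;0 0 0 0 0 0 1",
  newtons=60,
)

```text
t: 6.67
eef_pos: [0.4952, -0.2535, 0.023]
tool_rot: [0.0, 0.708, 0.706, -0.0]
contact_force: [0.4, 0.3, -1.3]
gripper_width: 0.499
```

```bash
python3 go.py .4945 -.2525 .17
```

```text
d cm [-0.07  0.1  14.7 ] rot deg [0.06 0.01 0.13] pos [ 0.4952 -0.2535  0.023 ] F [ 0.4  0.3 -1.3] w 0.499 t 6.6667
```

>>> send_rows(
  motion="0 0 3.5 0 0 0 1;0 0 3.7 0 0 0 1;0 0 3.7 0 0 0 1;0 0 3.5 0 0 0 1;1.5 3 0.3 0 0 0 1;1.5 3 0 0 0 0 1;1.5 3 0 0 0 0 1;1.5 3 0 0 0 0 1;1.5 3 0 0 0 0 1;1.5 3 0 0 0 0 1;1.5 3 0 0 0 0 1;1.5 3 0 0 0 0 1;1.5 3 0 0 0 0 1;1 2 0 0 0 0 1;0 0 0 0 0 0 1;0 0 0 0 0 0 1;0 0 0 0 0 0 1",
)

```text
t: 8.08
eef_pos: [0.6289, 0.0562, 0.1666]
tool_rot: [-0.01, 0.71, 0.705, -0.007]
contact_force: [-0.2, 0.2, -5.0]
gripper_width: 0.496
```

```bash
python3 go.py .646 .051 .08;  python3 - <<'E'
from h import *
C=cam("wrist"); im=read_camera("wrist"); save(im,"w4")
im=read_camera("top"); save(cv2.resize(im[90:330,120:480],None,fx=2.2,fy=2.2,interpolation=cv2.INTER_CUBIC),"t4")
E
```

```text
d cm [ 1.71 -0.52 -8.66] rot deg [-0.24 -1.33  0.4 ] pos [0.6289 0.0562 0.1666] F [-0.2  0.2 -5. ] w 0.496 t 8.0833
```

View pics/w4.png

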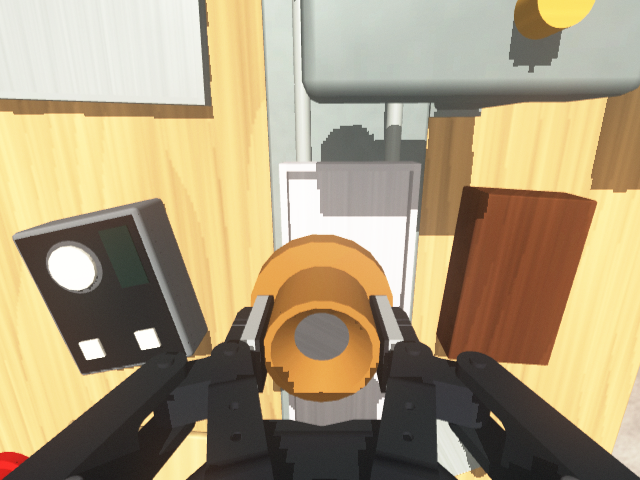

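View pics/t4.png

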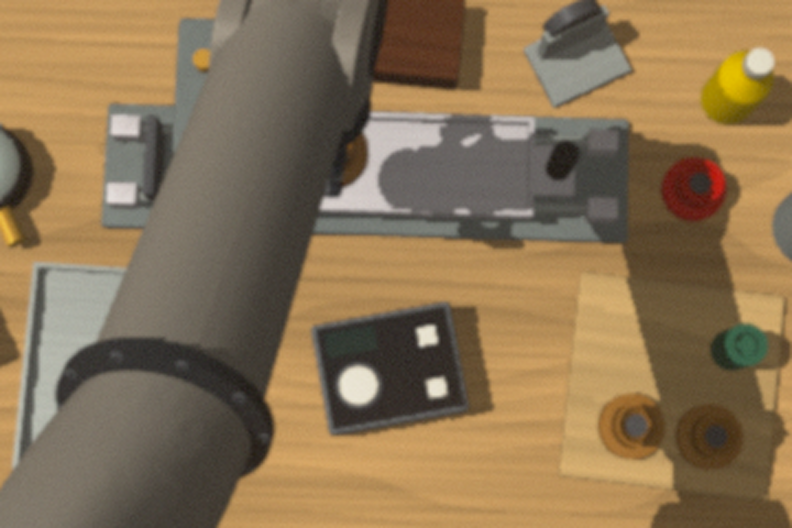

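```bash
python3 - <<'E'
from h import *
C=cam("wrist")
for p in [(280,164),(421,164)]:
    for z in (.045,.05,.055): print(p,back(C,p,z).round(4))
E
```

```text
(280, 164) [0.5941 0.1101 0.045 ]
(280, 164) [0.5948 0.1106 0.05  ]
(280, 164) [0.5955 0.111  0.055 ]
(421, 164) [0.6983 0.1093 0.045 ]
(421, 164) [0.6971 0.1098 0.05  ]
(421, 164) [0.6958 0.1103 0.055 ]
```

>>> send_rows(
  motion="0.8 -0.3 -2.5 -0.2 -0.6 0.2 1;0.8 -0.3 -2.5 0 -0.7 0.2 1;0 0 -2.5 0 0 0 1;0 0 -1 0 0 0 1;0 0 0 0 0 0 1;0 0 0 0 0 0 1;0 0 0 0 0 0 1",
)

```text
t: 8.77
eef_pos: [0.6443, 0.0379, 0.0828]
tool_rot: [0.002, 0.712, 0.702, 0.001]
contact_force: [0.8, -0.2, -4.7]
gripper_width: 0.498
```

```bash
python3 go.py .6455 .05 .056
```

```text
d cm [ 0.12  1.21 -2.68] rot deg [0.12 0.2  0.87] pos [0.6443 0.0379 0.0828] F [ 0.8 -0.2 -4.7] w 0.498 t 8.7667
```

>>> send_rows(
  motion="0.1 0.8 -0.7 0 0 0.5 1;0 0.4 -0.6 0 0 0.3 1;0 0 -0.5 0 0 0 1;0 0 0 0 0 0 1;0 0 0 0 0 0 1",
)

```text
t: 9.18
eef_pos: [0.6481, 0.0522, 0.0675]
tool_rot: [0.004, 0.707, 0.708, 0.004]
contact_force: [-0.5, 0.0, -4.4]
gripper_width: 0.498
```

```bash
python3 go.py .6455 .05 .056
```

```text
d cm [-0.26 -0.22 -1.15] rot deg [-0.01  0.6  -0.07] pos [0.6481 0.0522 0.0675] F [-0.5  0.  -4.4] w 0.498 t 9.1833
```

>>> send_rows(
  motion="-0.2 -0.2 -0.4 0 0.4 0 1;0 0 -0.3 0 0.2 0 1;0 0 -0.2 0 0 0 1;0 0 -0.1 0 0 0 1;0 0 0 0 0 0 1",
)

```text
t: 9.6
eef_pos: [0.6465, 0.0501, 0.0582]
tool_rot: [-0.0, 0.707, 0.708, 0.0]
contact_force: [0.4, 0.1, -5.2]
gripper_width: 0.499
```

```bash
python3 go.py .6455 .05 .056
```

```text
d cm [-0.1  -0.01 -0.22] rot deg [-0.05 -0.02 -0.07] pos [0.6465 0.0501 0.0582] F [ 0.4  0.1 -5.2] w 0.499 t 9.6
```

>>> send_rows(
  motion="0 0 -0.15 0 0 0 1;0 0 -0.15 0 0 0 1;0 0 -0.1 0 0 0 1;0 0 0 0 0 0 1",
)

```text
t: 9.93
eef_pos: [0.6468, 0.0499, 0.0584]
tool_rot: [-0.002, 0.707, 0.707, 0.001]
contact_force: [-0.1, -1.2, -4.7]
gripper_width: 0.495
```

>>> send_rows(
  motion="0 0 -0.4 0 0 0 1;0 0 0 0 0 0 1",
)

```text
t: 10.1
eef_pos: [0.6478, 0.0495, 0.059]
tool_rot: [-0.002, 0.707, 0.707, 0.003]
contact_force: [0.4, -0.6, -6.0]
gripper_width: 0.498
```

>>> send_rows(
  motion="0 0 -0.4 0 0 0 1;0 0 -0.4 0 0 0 1",
)

```text
t: 10.27
eef_pos: [0.6489, 0.0493, 0.0577]
tool_rot: [-0.003, 0.707, 0.707, 0.004]
contact_force: [-22.6, 1.8, 53.3]
gripper_width: 0.499
```

>>> send_rows(
  motion="0 0 0.1 0 0 0 0.5;0 0 0 0 0 0 0.3;0 0 0 0 0 0 0.2;0 0 0 0 0 0 0.2;0 0 0 0 0 0 0.2",
)

```text
t: 10.68
eef_pos: [0.6517, 0.0484, 0.0604]
tool_rot: [-0.001, 0.708, 0.706, 0.007]
contact_force: [0.3, -0.2, 0.5]
gripper_width: 0.799
```

```bash
python3 go.py .6455 .05 .17;python3 - <<'E'
from h import *
im=read_camera("wrist")
save(im,"w5")
E
```

```text
d cm [-0.62  0.16 10.96] rot deg [-0.62  0.49  0.11] pos [0.6517 0.0484 0.0604] F [ 0.3 -0.2  0.5] w 0.799 t 10.6833
```

View pics/w5.png

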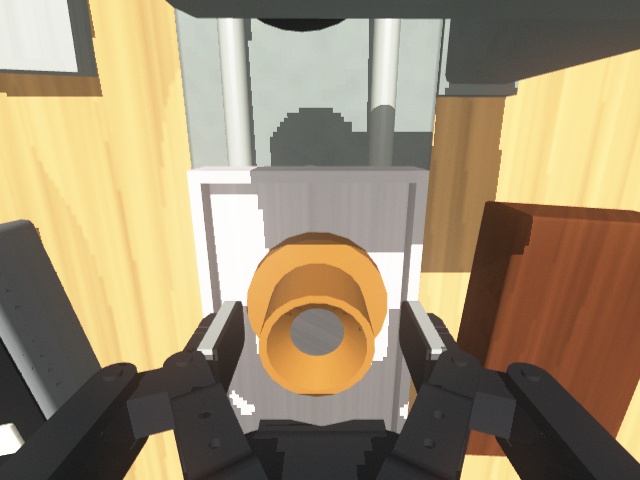

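>>> send_rows(
  motion="-0.5 0.1 3.5 0 0 0 0.1;0 0 3.7 0 0 0 0;0 0 3.5 0 0 0 0;-2.6 -2.9 0 0 0 0 0;-2.6 -2.9 0 0 0 0 0;-2.6 -2.9 0 0 0 0 0;-2.6 -2.9 0 0 0 0 0;-2.6 -2.9 0 0 0 0 0;-2.6 -2.9 0 0 0 0 0;-2.6 -2.9 0 0 0 0 0;-2.6 -2.9 0 0 0 0 0;-2.6 -2.9 -2 0 0 0 0;-1.5 -1.6 -2 0 0 0 0;0 0 -1 0 0 0 0;0 0 0 0 0 0 0;0 0 0 0 0 0 0;0 0 0 0 0 0 0",
)

```text
t: 12.15
eef_pos: [0.3884, -0.2318, 0.1187]
tool_rot: [0.003, 0.706, 0.708, 0.008]
contact_force: [0.3, 0.4, 0.2]
gripper_width: 0.999
```

```bash
python3 go.py .392 -.243 .07;python3 - <<'E'
from h import *
im,o=seats("wrist",.01)
for a in o: print(*a)
save(im,"w6"); 
im,o=seats("top",.01)
for a in o: print(*a)
save(cv2.resize(im[90:330,120:480],None,fx=2.2,fy=2.2,interpolation=cv2.INTER_CUBIC),"t6")
E
```

```text
d cm [ 0.36 -1.12 -4.87] rot deg [-0.34  0.87 -0.19] pos [ 0.3884 -0.2318  0.1187] F [0.3 0.4 0.2] w 0.999 t 12.15
[ 0.6298 -0.3024] 1.09 0.93 [  2. 214. 145.]
[ 0.2164 -0.3207] 1.91 0.62 [ 63. 168. 115.]
[ 0.3828 -0.3223] 1.03 0.59 [ 15. 177. 125.]
[ 0.3914 -0.2436] 1.02 0.56 [ 15. 176. 183.]
[0.6574 0.0493] 0.95 0.8 [ 15. 153. 115.]
[ 0.6365 -0.3079] 1.03 0.76 [  3. 212. 147.]
[ 0.202  -0.3509] 1.42 0.72 [ 63. 159. 101.]
[ 0.3926 -0.2268] 2.6 0.63 [ 16. 171. 141.]
```

View pics/w6.png

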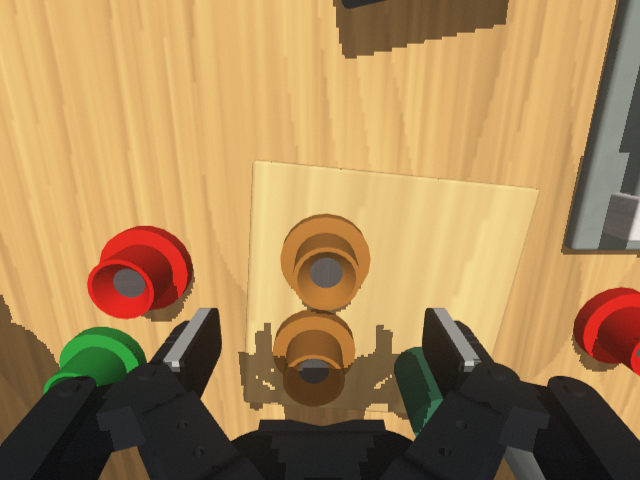

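View pics/t6.png

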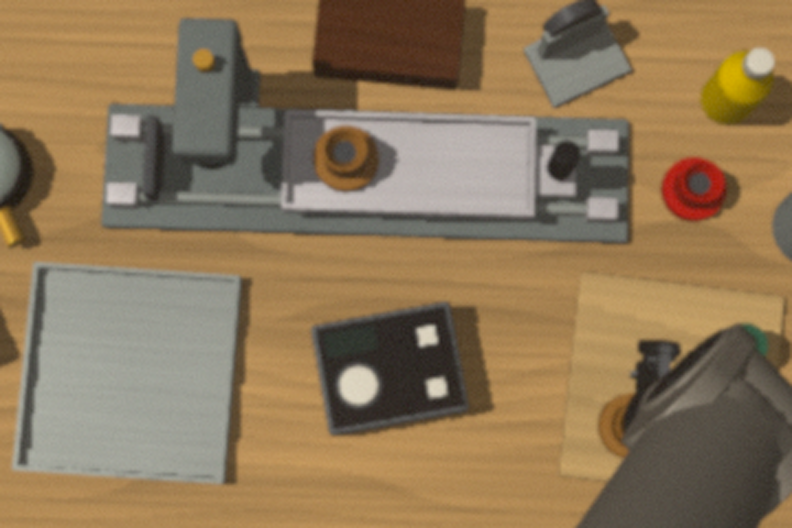

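>>> send_rows(
  motion="0.2 -0.6 -1.7 -0.1 0.4 0 0;0.1 -0.5 -1.7 -0.1 0.4 0 0;0 0 -1.5 0 0 0 0;0 0 0 0 0 0 0;0 0 0 0 0 0 0;0 0 0 0 0 0 0",
)

```text
t: 12.85
eef_pos: [0.3979, -0.2408, 0.0711]
tool_rot: [0.003, 0.702, 0.712, 0.004]
contact_force: [0.5, -0.7, 0.1]
gripper_width: 1.002
```

```bash
python3 go.py .392 -.2435 .023
```

```text
d cm [-0.59 -0.27 -4.81] rot deg [-0.08  0.5  -0.78] pos [ 0.3979 -0.2408  0.0711] F [ 0.5 -0.7  0.1] w 1.002 t 12.85
```

>>> send_rows(
  motion="-0.3 -0.15 -1.6 0 0.3 -0.4 0;-0.2 -0.1 -1.6 0 0.2 -0.4 0;0 0 -1.2 0 0 0 0;0 0 -0.4 0 0 0 0;0 0 0 0 0 0 0;0 0 0 0 0 0 0",
)

```text
t: 13.35
eef_pos: [0.3979, -0.2436, 0.0273]
tool_rot: [0.004, 0.706, 0.708, 0.003]
contact_force: [-0.1, -0.0, 0.1]
gripper_width: 1.001
```

```bash
python3 go.py .392 -.2435 .023
```

```text
d cm [-0.59  0.01 -0.43] rot deg [ 0.06  0.58 -0.15] pos [ 0.3979 -0.2436  0.0273] F [-0.1 -0.   0.1] w 1.001 t 13.35
```

>>> send_rows(
  motion="-0.5 0 -0.4 0 0.4 0 0;-0.1 0 -0.1 0 0.2 0 0.3;0 0 0 0 0 0 0.6;0 0 0 0 0 0 1;0 0 0 0 0 0 1;0 0 0 0 0 0 1;0 0 0 0 0 0 1;0 0 0 0 0 0 1;0 0 0 0 0 0 1",
)

```text
t: 14.1
eef_pos: [0.3928, -0.2439, 0.0248]
tool_rot: [0.002, 0.706, 0.708, 0.0]
contact_force: [0.1, 0.1, -0.8]
gripper_width: 0.496
```

```bash
python3 go.py .392 -.2435 .18
```

```text
d cm [-0.08  0.04 15.52] rot deg [ 0.1   0.15 -0.18] pos [ 0.3928 -0.2439  0.0248] F [ 0.1  0.1 -0.8] w 0.496 t 14.1
```

```bash
python3 go.py .392 -.2435 .18
```

```text
d cm [-0.08  0.04 15.52] rot deg [ 0.1   0.15 -0.18] pos [ 0.3928 -0.2439  0.0248] F [ 0.1  0.1 -0.8] w 0.496 t 14.1
```

>>> send_rows(
  motion="0 0 3.7 0 0 0 1;0 0 3.9 0 0 0 1;0 0 3.9 0 0 0 1;0 0 3.7 0 0 0 1;2.8 2.5 0.3 0 0 0 1;2.8 2.5 0 0 0 0 1;2.8 2.5 0 0 0 0 1;2.8 2.5 0 0 0 0 1;2.8 2.5 0 0 0 0 1;2.8 2.5 0 0 0 0 1;2.8 2.5 0 0 0 0 1;2.8 2.5 0 0 0 0 1;2.8 2.3 0 0 0 0 1;0 0 0 0 0 0 1;0 0 0 0 0 0 1;0 0 0 0 0 0 1",
)

```text
t: 15.43
eef_pos: [0.6417, -0.0013, 0.1774]
tool_rot: [-0.009, 0.707, 0.707, -0.003]
contact_force: [-0.6, 1.0, -4.6]
gripper_width: 0.5
```

```bash
python3 go.py .6455 -.021 .085
```

```text
d cm [ 0.38 -1.97 -9.24] rot deg [-0.49 -0.98  0.03] pos [ 0.6417 -0.0013  0.1774] F [-0.6  1.  -4.6] w 0.5 t 15.4333
```

>>> send_rows(
  motion="0.2 -1 -1.5 -0.2 -0.5 0 1;0.2 -1 -1.5 -0.2 -0.5 0 1;0 0 -2 0 0 0 1;0 0 0 0 0 0 1;0 0 0 0 0 0 1;0 0 0 0 0 0 1",
)

```text
t: 15.93
eef_pos: [0.6402, -0.0264, 0.1254]
tool_rot: [-0.002, 0.709, 0.705, -0.001]
contact_force: [-0.3, -0.3, -4.0]
gripper_width: 0.492
```

```bash
python3 go.py .6455 -.021 .085
```

```text
d cm [ 0.53  0.54 -4.04] rot deg [-0.05 -0.26  0.36] pos [ 0.6402 -0.0264  0.1254] F [-0.3 -0.3 -4. ] w 0.492 t 15.9333
```

>>> send_rows(
  motion="0.4 0.3 -1.4 0 -0.2 0.2 1;0.1 0.2 -1.4 0 0 0.2 1;0 0 -1.2 0 0 0 1;0 0 0 0 0 0 1;0 0 0 0 0 0 1;0 0 0 0 0 0 1",
)

```text
t: 16.43
eef_pos: [0.6467, -0.0202, 0.0836]
tool_rot: [0.0, 0.706, 0.708, 0.002]
contact_force: [0.3, -0.3, -5.6]
gripper_width: 0.5
```

```bash
python3 go.py .6455 -.021 .061
```

```text
d cm [-0.12 -0.08 -2.26] rot deg [-0.11  0.14 -0.12] pos [ 0.6467 -0.0202  0.0836] F [ 0.3 -0.3 -5.6] w 0.5 t 16.4333
```

>>> send_rows(
  motion="-0.1 -0.1 -0.8 0 0 0 1;0 0 -0.7 0 0 0 1;0 0 -0.4 0 0 0 1;0 0 -0.2 0 0 0 1;0 0 0 0 0 0 1;0 0 0 0 0 0 1",
)

```text
t: 16.93
eef_pos: [0.6462, -0.0215, 0.0611]
tool_rot: [0.001, 0.706, 0.708, 0.002]
contact_force: [0.1, -0.7, -4.4]
gripper_width: 0.494
```

```bash
python3 go.py .6455 -.021 .06
```

```text
d cm [-0.07  0.05 -0.11] rot deg [-0.1   0.22 -0.13] pos [ 0.6462 -0.0215  0.0611] F [ 0.1 -0.7 -4.4] w 0.494 t 16.9333
```

>>> send_rows(
  motion="0 0 -0.2 0 0 0 1;0 0 0 0 0 0 1;0 0 0 0 0 0 0.6;0 0 0 0 0 0 0.3;0 0 0 0 0 0 0.2;0 0 0 0 0 0 0.2",
)

```text
t: 17.43
eef_pos: [0.649, -0.0221, 0.0622]
tool_rot: [0.003, 0.706, 0.708, 0.004]
contact_force: [-0.0, 1.3, -0.4]
gripper_width: 0.804
```

```bash
python3 go.py .3845 -.323 .17
```

```text
d cm [-26.45 -30.09  10.78] rot deg [-0.12  0.57 -0.11] pos [ 0.649  -0.0221  0.0622] F [-0.   1.3 -0.4] w 0.804 t 17.4333
```

>>> send_rows(
  motion="-0.3 0 3.5 0 0.5 0 0.1;0 0 3.7 0 0 0 0.15;0 0 3.5 0 0 0 0.15;-2.6 -3 0 0 0 0 0.15;-2.6 -3 0 0 0 0 0.15;-2.6 -3 0 0 0 0 0.15;-2.6 -3 0 0 0 0 0.15;-2.6 -3 0 0 0 0 0.15;-2.6 -3 0 0 0 0 0.15;-2.6 -3 0 0 0 0 0.15;-2.6 -3 0 0 0 0 0.15;-2.6 -3 -1.5 0 0 0 0.15;-2 -2 -1.5 0 0 0 0.15;0 -1 -1 0 0 0 0.15;0 0 0 0 0 0 0.15;0 0 0 0 0 0 0.15;0 0 0 0 0 0 0.15",
)

```text
t: 18.85
eef_pos: [0.3864, -0.332, 0.1432]
tool_rot: [0.012, 0.706, 0.708, 0.009]
contact_force: [1.0, -0.2, -0.2]
gripper_width: 0.85
```

```bash
python3 go.py .3845 -.323 .08;python3 - <<'E'
from h import *
im,o=seats("wrist",.01)
for a in o: print(*a)
save(im,"w7"); 
E
```

```text
d cm [-0.19  0.9  -6.32] rot deg [ 0.22  1.65 -0.2 ] pos [ 0.3864 -0.332   0.1432] F [ 1.  -0.2 -0.2] w 0.85 t 18.85
[ 0.383  -0.3214] 1.0 0.86 [ 16. 173. 194.]
[ 0.6303 -0.3057] 1.09 0.8 [  3. 210. 126.]
[ 0.2579 -0.2544] 1.1 0.69 [  2. 212. 159.]
[ 0.2104 -0.3391] 1.07 0.66 [ 61. 158. 121.]
```

View pics/w7.png

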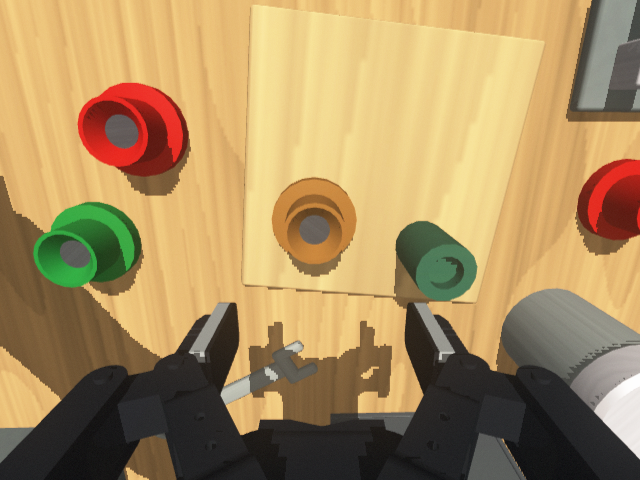

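>>> send_rows(
  motion="-0.1 0.5 -2 0.1 0.8 -0.1 0.15;-0.1 0.4 -2 0.1 0.8 -0.1 0.15;0 0 -2 0 0 0 0.15;0 0 0 0 0 0 0.15;0 0 0 0 0 0 0.15;0 0 0 0 0 0 0.15",
)

```text
t: 19.45
eef_pos: [0.3932, -0.3179, 0.0853]
tool_rot: [0.003, 0.702, 0.712, 0.002]
contact_force: [0.3, 0.4, 0.1]
gripper_width: 0.854
```

```bash
python3 go.py .384 -.322 .024
```

```text
d cm [-0.92 -0.41 -6.13] rot deg [ 0.09  0.48 -0.87] pos [ 0.3932 -0.3179  0.0853] F [0.3 0.4 0.1] w 0.854 t 19.45
```

>>> send_rows(
  motion="-0.6 -0.2 -1.3 0 0.3 -0.5 0.15;-0.3 -0.2 -1.3 0 0.2 -0.4 0.15;0 0 -1 0 0 0 0.15;0 0 0 0 0 0 0.15;0 0 0 0 0 0 0.15;0 0 0 0 0 0 0.15",
)

```text
t: 19.95
eef_pos: [0.3854, -0.3231, 0.0487]
tool_rot: [0.002, 0.708, 0.707, -0.0]
contact_force: [-0.2, 0.0, 0.0]
gripper_width: 0.851
```

```bash
python3 go.py .384 -.322 .024
```

```text
d cm [-0.14  0.11 -2.47] rot deg [0.21 0.19 0.07] pos [ 0.3854 -0.3231  0.0487] F [-0.2  0.   0. ] w 0.851 t 19.95
```

>>> send_rows(
  motion="-0.2 0.1 -0.8 0 0 0 0.15;-0.2 0 -0.8 0 0 0 0.15;0 0 -0.6 0 0 0 0.15;0 0 -0.2 0 0 0 0.15;0 0 0 0 0 0 0.3;0 0 0 0 0 0 0.6;0 0 0 0 0 0 1;0 0 0 0 0 0 1;0 0 0 0 0 0 1;0 0 0 0 0 0 1;0 0 0 0 0 0 1",
)

```text
t: 20.87
eef_pos: [0.3817, -0.3223, 0.023]
tool_rot: [0.003, 0.708, 0.707, 0.0]
contact_force: [0.3, -0.1, -1.6]
gripper_width: 0.504
```

```bash
python3 go.py .384 -.322 .18; python3 -c "
from h import *
save(read_camera('wrist'),'w8')"
```

```text
d cm [ 0.23  0.03 15.7 ] rot deg [0.22 0.27 0.07] pos [ 0.3817 -0.3223  0.023 ] F [ 0.3 -0.1 -1.6] w 0.504 t 20.8667
```

View pics/w8.png

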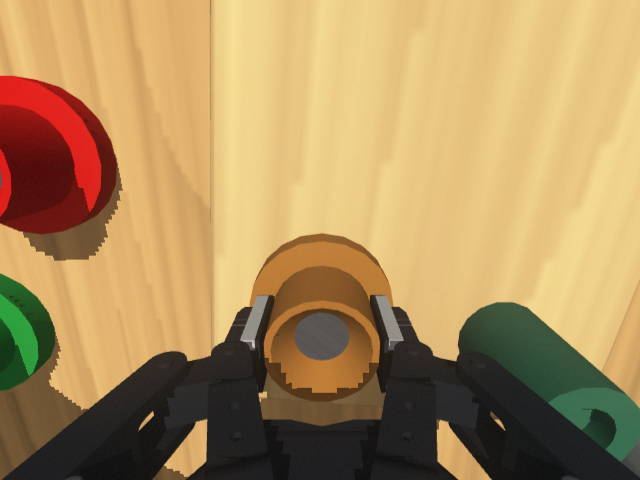

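>>> send_rows(
  motion="0 0 3.7 0 0 0 1;0 0 3.9 0 0 0 1;0 0 3.9 0 0 0 1;0 0 3.9 0 0 0 1;2.8 2.4 0.3 0 0 0 1;2.8 2.4 0 0 0 0 1;2.8 2.4 0 0 0 0 1;2.8 2.4 0 0 0 0 1;2.8 2.4 0 0 0 0 1;2.8 2.4 0 0 0 0 1;2.8 2.4 0 0 0 0 1;2.8 2.4 0 0 0 0 1;2.8 2.0 0 0 0 0 1;0.9 0 0 0 0 0 1;0 0 0 0 0 0 1;0 0 0 0 0 0 1;0 0 0 0 0 0 1",
)

```text
t: 22.33
eef_pos: [0.6396, -0.09, 0.1789]
tool_rot: [-0.008, 0.709, 0.705, -0.002]
contact_force: [-0.2, -0.7, -3.8]
gripper_width: 0.499
```

```bash
python3 go.py .646 -.093 .12
```

```text
d cm [ 0.64 -0.3  -5.89] rot deg [-0.46 -0.78  0.38] pos [ 0.6396 -0.09    0.1789] F [-0.2 -0.7 -3.8] w 0.499 t 22.3333
```

>>> send_rows(
  motion="0.3 -0.2 -2 -0.2 -0.4 0.2 1;0.2 0 -2 -0.2 -0.4 0.2 1;0 0 -1.6 0 0 0 1;0 0 0 0 0 0 1;0 0 0 0 0 0 1;0 0 0 0 0 0 1",
)

```text
t: 22.83
eef_pos: [0.638, -0.0988, 0.1226]
tool_rot: [-0.001, 0.711, 0.704, -0.001]
contact_force: [0.9, 0.5, -4.2]
gripper_width: 0.498
```

```bash
python3 go.py .646 -.093 .085; python3 -c "
from h import *
save(read_camera('wrist'),'w9')"
```

```text
d cm [ 0.8   0.58 -3.76] rot deg [-0.03 -0.12  0.57] pos [ 0.638  -0.0988  0.1226] F [ 0.9  0.5 -4.2] w 0.498 t 22.8333
```

View pics/w9.png

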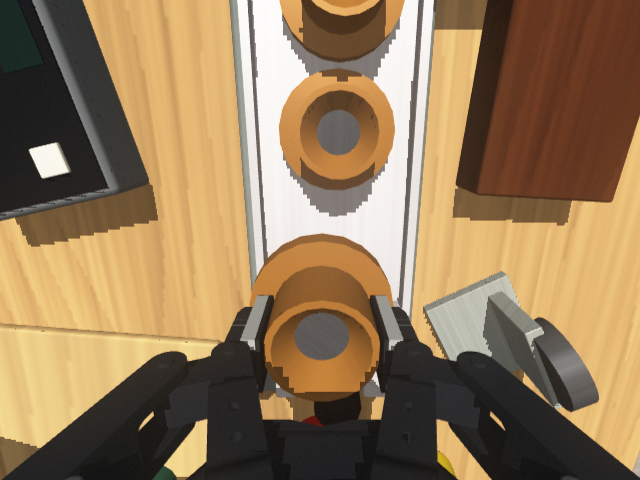

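```bash
python3 -c "
from h import *
print(back(cam('wrist'),(338,132),.088).round(4))"
```

```text
[ 0.6459 -0.0207  0.088 ]
```

>>> send_rows(
  motion="0.5 0.3 -1.3 0 0 0.3 1;0.3 0.2 -1.3 0 0 0.2 1;0 0 -1 0 0 0 1;0 0 0 0 0 0 1;0 0 0 0 0 0 1;0 0 0 0 0 0 1",
)

```text
t: 23.38
eef_pos: [0.6487, -0.0937, 0.0855]
tool_rot: [0.001, 0.707, 0.707, 0.001]
contact_force: [0.4, -0.6, -4.4]
gripper_width: 0.499
```

```bash
python3 go.py .646 -.093 .058
```

```text
d cm [-0.27  0.07 -2.75] rot deg [-0.03  0.15  0.01] pos [ 0.6487 -0.0937  0.0855] F [ 0.4 -0.6 -4.4] w 0.499 t 23.3833
```

>>> send_rows(
  motion="-0.2 0 -0.9 0 0 0 1;-0.1 0 -0.8 0 0 0 1;0 0 -0.5 0 0 0 1;0 0 -0.4 0 0 0 1;0 0 0 0 0 0 1;0 0 0 0 0 0 1",
)

```text
t: 23.88
eef_pos: [0.6463, -0.094, 0.0581]
tool_rot: [0.002, 0.707, 0.707, 0.002]
contact_force: [-0.3, 1.4, -0.6]
gripper_width: 0.497
```

```bash
python3 go.py .646 -.093 .058
```

```text
d cm [-0.03  0.1  -0.01] rot deg [-0.02  0.28  0.02] pos [ 0.6463 -0.094   0.0581] F [-0.3  1.4 -0.6] w 0.497 t 23.8833
```

Resting on the floor (weight gone from the wrist). Release, rise and back off.

>>> send_rows(
  motion="0 0 0 0 0 0 0.6;0 0 0 0 0 0 0.3;0 0 0 0 0 0 0.2;0 0 0 0 0 0 0.2;0 0 2 0 0 0 0.1;0 0 3.5 0 0 0 0;0 0 3.7 0 0 0 0;0 0 2.5 0 0 0 0;0 -1.8 0 0 0 0 0;0 -1.8 0 0 0 0 0;0 -1.8 0 0 0 0 0;0 -1.7 0 0 0 0 0;0 0 0 0 0 0 0;0 0 0 0 0 0 0;0 0 0 0 0 0 0",
)

```text
t: 25.13
eef_pos: [0.6507, -0.1687, 0.1891]
tool_rot: [0.008, 0.707, 0.707, 0.007]
contact_force: [-0.5, -0.6, -0.2]
gripper_width: 0.996
```

```bash
python3 go.py .646 -.1645 .09; python3 -c "
from h import *
save(read_camera('wrist'),'w10')
im=read_camera('scene');save(cv2.resize(im[150:400,140:490],None,fx=2.2,fy=2.2,interpolation=cv2.INTER_CUBIC),'s10')"
```

```text
d cm [-0.47  0.42 -9.91] rot deg [ 0.1   1.16 -0.05] pos [ 0.6507 -0.1687  0.1891] F [-0.5 -0.6 -0.2] w 0.996 t 25.1333
```

View pics/w10.png

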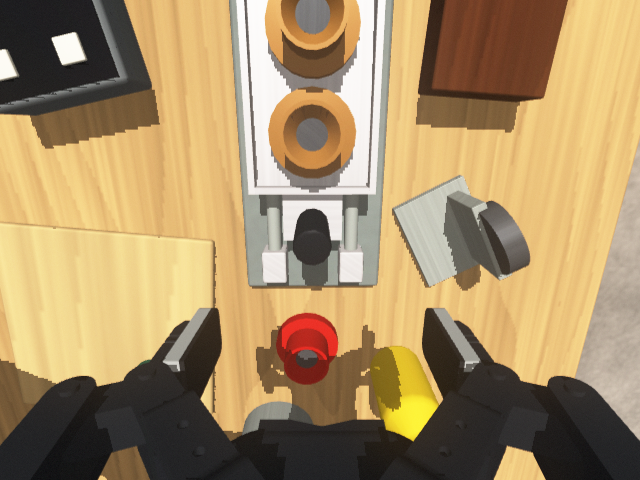

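View pics/s10.png

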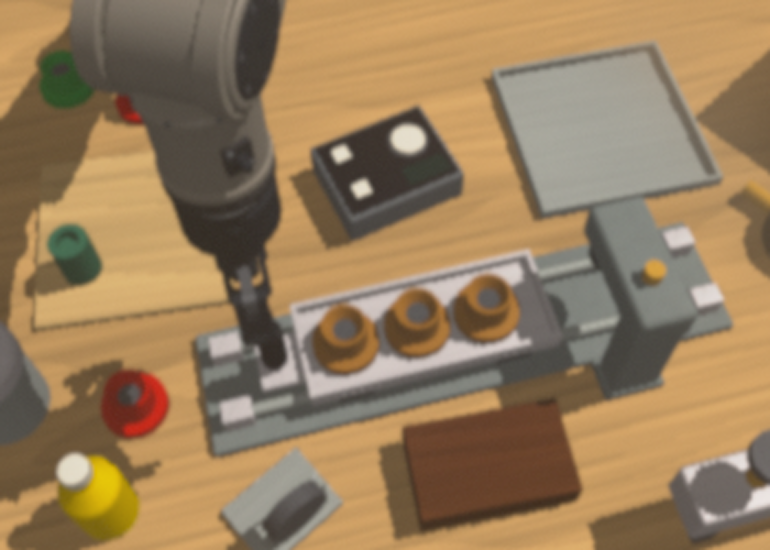

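>>> send_rows(
  motion="-0.2 0.2 -2 0 0.6 0 0;-0.2 0.2 -2.2 0 0.6 0 0;0 0 -2.2 0 0 0 0;0 0 0 0 0 0 0;0 0 0 0 0 0 0;0 0 0 0 0 0 0",
)

```text
t: 25.73
eef_pos: [0.6476, -0.156, 0.121]
tool_rot: [-0.002, 0.703, 0.711, -0.0]
contact_force: [-0.8, 0.4, 0.5]
gripper_width: 1.0
```

```bash
python3 go.py .646 -.1645 .07; python3 -c "
from h import *
save(read_camera('wrist'),'w11')"
```

```text
d cm [-0.16 -0.85 -5.1 ] rot deg [-0.12 -0.18 -0.62] pos [ 0.6476 -0.156   0.121 ] F [-0.8  0.4  0.5] w 1.0 t 25.7333
```

View pics/w11.png

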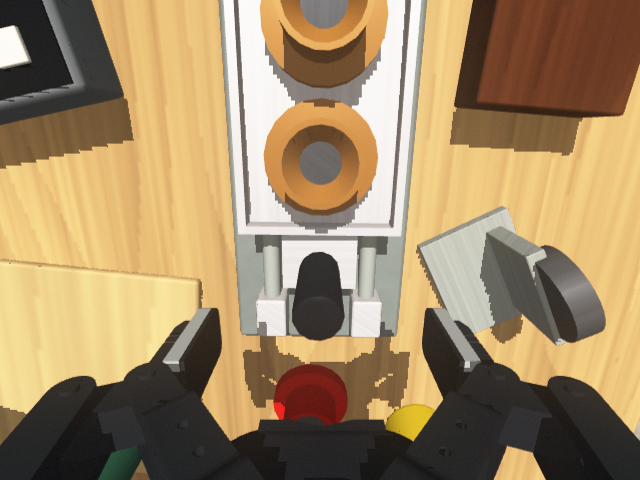

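```bash
python3 -c "
from h import *
print(back(cam('wrist'),(318,317),.112).round(4))"
```

```text
[ 0.6451 -0.1642  0.112 ]
```

>>> send_rows(
  motion="-0.1 -0.4 -1.6 0 0 -0.4 0;0 -0.4 -1.6 0 0 -0.2 0;0 0 -1.4 0 0 0 0;0 0 0 0 0 0 0;0 0 0 0 0 0 0;0 0 0 0 0 0 0",
)

```text
t: 26.28
eef_pos: [0.6484, -0.1656, 0.0739]
tool_rot: [0.0, 0.707, 0.707, 0.001]
contact_force: [-0.3, -0.1, 0.6]
gripper_width: 1.003
```

```bash
python3 go.py .646 -.1645 .07; python3 -c "
from h import *
save(read_camera('wrist'),'w12')"
```

```text
d cm [-0.24  0.11 -0.39] rot deg [-0.07  0.12  0.05] pos [ 0.6484 -0.1656  0.0739] F [-0.3 -0.1  0.6] w 1.003 t 26.2833
```

View pics/w12.png

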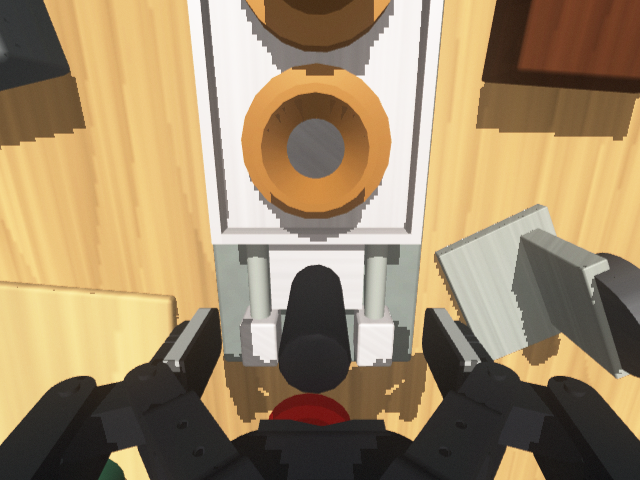

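>>> send_rows(
  motion="-0.3 0.1 -0.2 0 0 0 0.3;0 0 0 0 0 0 0.6;0 0 0 0 0 0 1;0 0 0 0 0 0 1;0 0 0 0 0 0 1;0 0 0 0 0 0 1;0 0 0 0 0 0 1;0 0 0 0 0 0 1",
  newtons=60,
)

```text
t: 27.0
eef_pos: [0.6459, -0.1648, 0.0742]
tool_rot: [0.001, 0.707, 0.707, 0.002]
contact_force: [-0.7, 0.0, -0.9]
gripper_width: 0.29
```

>>> send_rows(
  motion="0 0.3 0 0 0 0 1;0 0.6 0 0 0 0 1;0 0.8 0 0 0 0 1;0 0.8 0 0 0 0 1;0 0.8 0 0 0 0 1;0 0.8 0 0 0 0 1;0 0.8 0 0 0 0 1;0 0.8 0 0 0 0 1;0 0.8 0 0 0 0 1;0 0.8 0 0 0 0 1;0 0.8 0 0 0 0 1;0 0.5 0 0 0 0 1;0 0.3 0 0 0 0 1",
)

```text
t: 28.08
eef_pos: [0.6462, -0.0668, 0.0742]
tool_rot: [0.003, 0.707, 0.707, 0.002]
contact_force: [0.9, -2.4, -1.5]
gripper_width: 0.288
```

```bash
python3 go.py .646 -.02 .074; python3 -c "
from h import *
save(read_camera('wrist'),'w13')"
```

```text
d cm [-0.02  4.68 -0.02] rot deg [ 0.09  0.33 -0.02] pos [ 0.6462 -0.0668  0.0742] F [ 0.9 -2.4 -1.5] w 0.288 t 28.0833
```

View pics/w13.png

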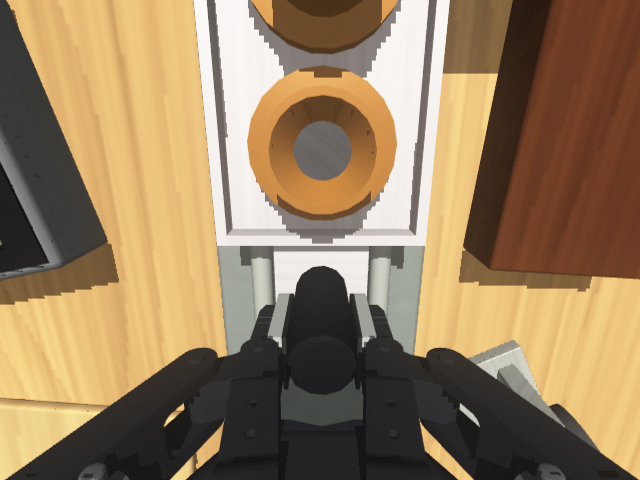

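Carrier is following. Continue slower.

>>> send_rows(
  motion="0 0.5 0 0 0 0 1;0 0.5 0 0 0 0 1;0 0.5 0 0 0 0 1;0 0.5 0 0 0 0 1;0 0.5 0 0 0 0 1",
)

```text
t: 28.55
eef_pos: [0.6462, -0.0488, 0.0743]
tool_rot: [0.007, 0.709, 0.705, -0.001]
contact_force: [3.1, -5.2, -3.7]
gripper_width: 0.291
```

>>> send_rows(
  motion="0 0.4 0 0 0 0 1;0 0.4 0 0 0 0 1;0 0.4 0 0 0 0 1",
)

```text
t: 28.8
eef_pos: [0.6462, -0.0413, 0.0743]
tool_rot: [0.01, 0.71, 0.704, -0.003]
contact_force: [5.4, -15.7, -7.9]
gripper_width: 0.287
```

>>> send_rows(
  motion="0 0.4 0 0 0 0 1;0 0.4 0 0 0 0 1",
)

```text
t: 28.97
eef_pos: [0.6463, -0.0415, 0.0744]
tool_rot: [0.015, 0.712, 0.702, -0.006]
contact_force: [5.2, -12.0, -6.1]
gripper_width: 0.294
```

>>> send_rows(
  motion="0 0.6 0 0 0 0 1;0 0.8 0 0 0 0 1;0 0.8 0 0 0 0 1",
)

```text
t: 29.22
eef_pos: [0.6465, -0.0412, 0.0747]
tool_rot: [0.027, 0.718, 0.696, -0.013]
contact_force: [7.7, -19.5, -12.0]
gripper_width: 0.289
```

```bash
python3 go.py .646 -.0415 .074; python3 -c "
from h import *
im=read_camera('scene');save(cv2.resize(im[150:400,140:490],None,fx=2.2,fy=2.2,interpolation=cv2.INTER_CUBIC),'s14')
im=read_camera('top');save(cv2.resize(im[90:330,120:480],None,fx=2.2,fy=2.2,interpolation=cv2.INTER_CUBIC),'t14')
"; python3 go.py .646 -.0415 .074
```

```text
d cm [-0.05 -0.03 -0.07] rot deg [3.21 1.08 1.81] pos [ 0.6465 -0.0412  0.0747] F [  7.7 -19.5 -12. ] w 0.289 t 29.2167
d cm [-0.05 -0.03 -0.07] rot deg [3.23 1.09 1.8 ] pos [ 0.6465 -0.0412  0.0747] F [  7.2 -18.8 -10.7] w 0.286 t 29.3167
```

View pics/s14.png

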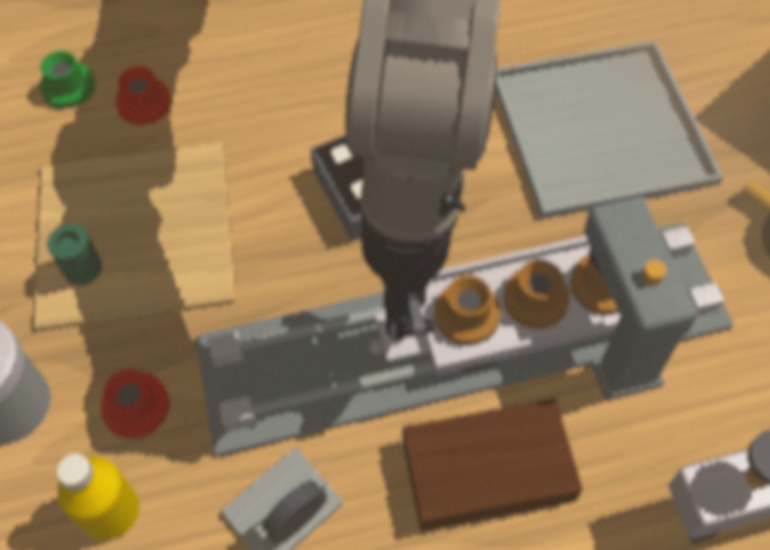

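View pics/t14.png

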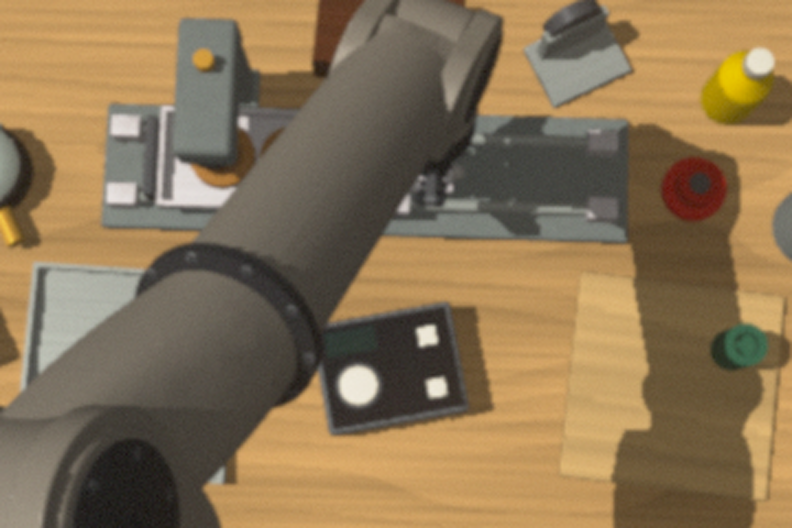

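>>> send_rows(
  motion="0 0 0 0 0 0 0.6;0 0 0 0 0 0 0.3;0 0 0 0 0 0 0;0 0 0 0 0 0 0;0 0 2 0.8 0.3 0.5 0;0 0 3 0.8 0.3 0.5 0;0 0 3.5 0.8 0.3 0.4 0;0 0 2.5 0.8 0.2 0.4 0;0 0 0 0 0 0 0;0 0 0 0 0 0 0",
)

```text
t: 30.15
eef_pos: [0.644, -0.0323, 0.188]
tool_rot: [-0.006, 0.704, 0.71, 0.001]
contact_force: [-0.6, 0.4, -1.3]
gripper_width: 1.001
```

```bash
python3 go.py .423 .03 .16; python3 -c "
from h import *
save(read_camera('wrist'),'w15')"
```

```text
d cm [-22.1    6.23  -2.8 ] rot deg [-0.58 -0.37 -0.48] pos [ 0.644  -0.0323  0.188 ] F [-0.6  0.4 -1.3] w 1.001 t 30.15
```

View pics/w15.png

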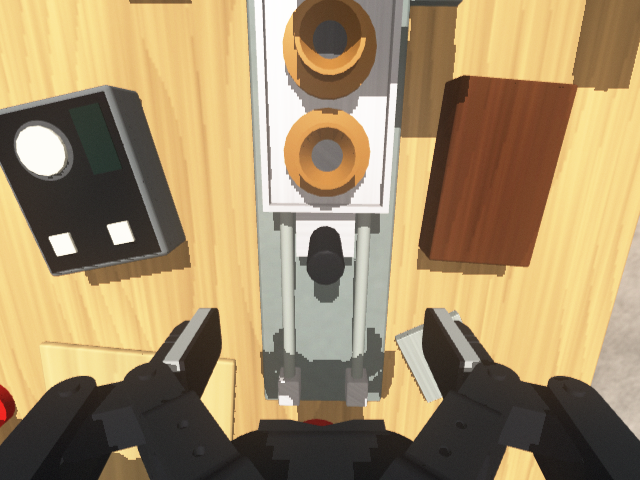

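```bash
python3 -c "
from h import *
C=cam('wrist')
print(back(C,(325,266),.112).round(4), back(C,(43,151),.053).round(4))"
```

```text
[ 0.645  -0.0397  0.112 ] [0.4259 0.0304 0.053 ]
```

>>> send_rows(
  motion="-2.7 0.7 0 -0.2 -0.1 -0.2 0.5;-2.7 0.7 0 -0.2 -0.1 -0.2 1;-2.7 0.7 0 -0.2 -0.1 -0.1 1;-2.7 0.7 0 0 0 0 1;-2.7 0.7 0 0 0 0 1;-2.7 0.7 0 0 0 0 1;-2.7 0.7 0 0 0 0 1;-2 0.7 -1 0 0 0 1;0 0 -1 0 0 0 1;0 0 0 0 0 0 1;0 0 0 0 0 0 1;0 0 0 0 0 0 1",
)

```text
t: 31.2
eef_pos: [0.4184, 0.0315, 0.1557]
tool_rot: [-0.005, 0.703, 0.711, -0.008]
contact_force: [-0.1, -0.4, -0.3]
gripper_width: 0.003
```

```bash
python3 go.py .423 .03 .12; python3 -c "
from h import *
im=read_camera('wrist');save(im,'w16'); C=cam('wrist')
for r in regions_of('key','wrist')[:2]: print(r['conf'],r['point'],back(C,r['point'],.053))"
```

```text
d cm [ 0.46 -0.15 -3.57] rot deg [ 0.29 -1.04 -0.7 ] pos [0.4184 0.0315 0.1557] F [-0.1 -0.4 -0.3] w 0.003 t 31.2
0.73 [331.3, 241.3] [0.42282783 0.03178342 0.053     ]
0.51 [630.8, 152.8] [0.62213332 0.09772125 0.053     ]
```

View pics/w16.png

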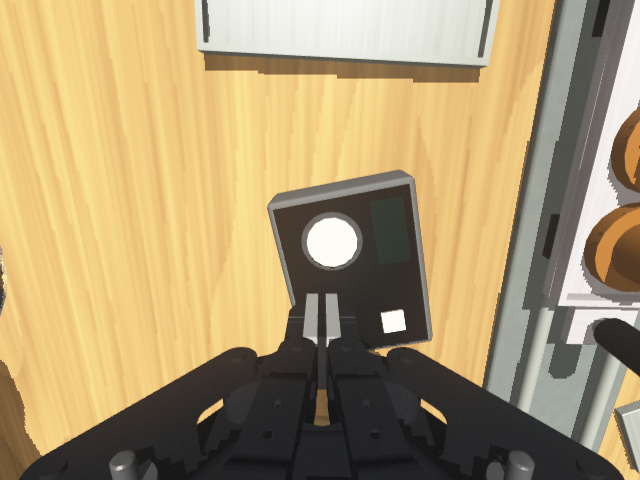

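Key at about (0.423, 0.031). Lower to just above it.

>>> send_rows(
  motion="0.2 0 -2 0.1 -0.5 -0.3 1;0.2 0 -2 0.1 -0.5 -0.3 1;0 0 -2 0 0 0 1;0 0 0 0 0 0 1;0 0 0 0 0 0 1;0 0 0 0 0 0 1",
)

```text
t: 31.8
eef_pos: [0.4306, 0.0295, 0.0966]
tool_rot: [0.004, 0.708, 0.706, 0.002]
contact_force: [-1.1, -0.5, 0.5]
gripper_width: 0.003
```

```bash
python3 go.py .4235 .031 .06; python3 -c "
from h import *
im=read_camera('wrist');save(im,'w17'); C=cam('wrist')
for r in regions_of('key','wrist')[:1]: print(r['conf'],r['point'],back(C,r['point'],.053))"
```

```text
d cm [-0.71  0.15 -3.66] rot deg [0.17 0.52 0.18] pos [0.4306 0.0295 0.0966] F [-1.1 -0.5  0.5] w 0.003 t 31.8
0.7 [306.8, 268.9] [0.42175338 0.03272619 0.053     ]
```

View pics/w17.png

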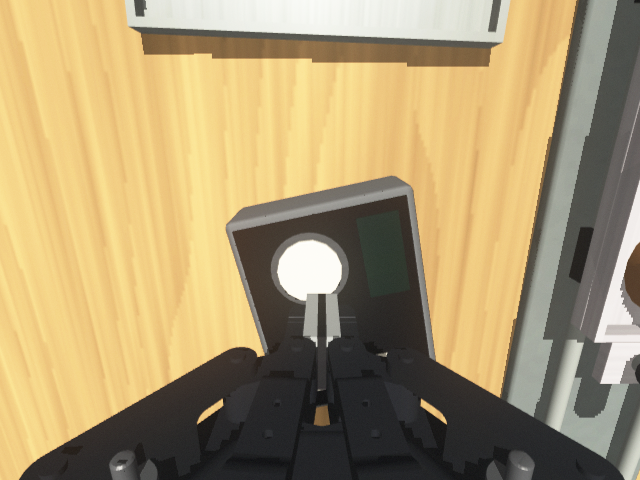

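>>> send_rows(
  motion="-0.5 0.2 -1 0 0.3 0 1;-0.3 0 -1 0 0.2 0 1;0 0 -0.7 0 0 0 1;0 0 0 0 0 0 1;0 0 0 0 0 0 1;0 0 0 0 0 0 1",
)

```text
t: 32.4
eef_pos: [0.4232, 0.0331, 0.0691]
tool_rot: [0.001, 0.708, 0.707, 0.001]
contact_force: [-0.6, 0.1, 0.5]
gripper_width: 0.004
```

```bash
python3 go.py .423 .031 .06; python3 -c "
from h import *
im=read_camera('wrist');save(im,'w18')"
```

```text
d cm [-0.02 -0.21 -0.91] rot deg [-0.02  0.23  0.08] pos [0.4232 0.0331 0.0691] F [-0.6  0.1  0.5] w 0.004 t 32.4
```

View pics/w18.png

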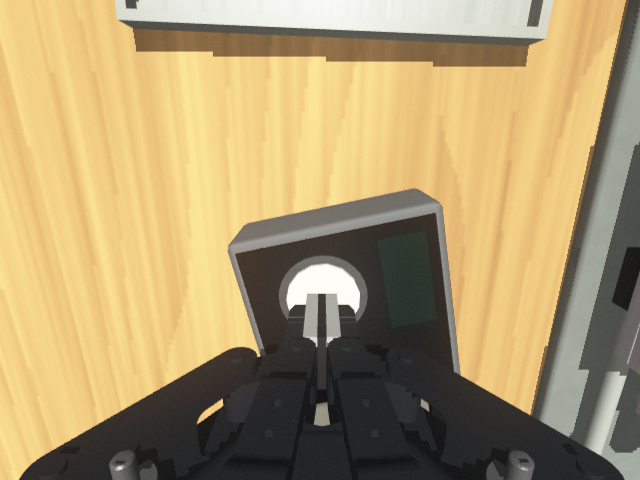

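>>> send_rows(
  motion="0 -0.1 -0.4 0 0 0 1;0 0 -0.4 0 0 0 1;0 0 0 0 0 0 1;0 0 0 0 0 0 1",
)

```text
t: 32.78
eef_pos: [0.424, 0.032, 0.0608]
tool_rot: [0.002, 0.708, 0.707, 0.002]
contact_force: [-0.5, 0.7, 0.3]
gripper_width: 0.001
```

>>> send_rows(
  motion="0 0 -0.2 0 0 0 1;0 0 -0.2 0 0 0 1",
)

```text
t: 32.95
eef_pos: [0.4243, 0.032, 0.0568]
tool_rot: [0.002, 0.708, 0.707, 0.003]
contact_force: [0.4, 0.5, -0.4]
gripper_width: -0.001
```

>>> send_rows(
  motion="0 0 -0.2 0 0 0 1;0 0 -0.1 0 0 0 1",
)

```text
t: 33.12
eef_pos: [0.4243, 0.0321, 0.0534]
tool_rot: [0.002, 0.708, 0.707, 0.002]
contact_force: [0.3, 0.2, -0.7]
gripper_width: -0.003
```

>>> send_rows(
  motion="0 0 -0.2 0 0 0 1",
)

```text
t: 33.2
eef_pos: [0.4243, 0.0321, 0.0513]
tool_rot: [0.002, 0.708, 0.707, 0.003]
contact_force: [-0.5, 0.8, 1.2]
gripper_width: -0.001
```

>>> send_rows(
  motion="0 0 -0.1 0 0 0 1",
)

```text
t: 33.28
eef_pos: [0.4244, 0.0321, 0.0502]
tool_rot: [0.002, 0.708, 0.707, 0.003]
contact_force: [-1.6, 0.2, 5.3]
gripper_width: 0.0
```

>>> send_rows(
  motion="0 0 -0.1 0 0 0 1",
)

```text
t: 33.37
eef_pos: [0.4245, 0.0321, 0.0493]
tool_rot: [0.002, 0.708, 0.707, 0.003]
contact_force: [-6.2, -0.2, 28.8]
gripper_width: -0.001
```

>>> send_rows(
  motion="0 0 -0.02 0 0 0 1;0 0 -0.02 0 0 0 1",
)

```text
t: 33.53
eef_pos: [0.4244, 0.0321, 0.0496]
tool_rot: [0.001, 0.708, 0.706, 0.003]
contact_force: [-2.5, 0.0, 7.1]
gripper_width: -0.001
```

>>> send_rows(
  motion="0 0 -0.03 0 0 0 1;0 0 -0.03 0 0 0 1",
)

```text
t: 33.7
eef_pos: [0.4245, 0.0321, 0.0496]
tool_rot: [0.0, 0.708, 0.706, 0.003]
contact_force: [-1.6, -0.0, 7.7]
gripper_width: 0.002
```

>>> send_rows(
  motion="0 0 -0.06 0 0 0 1;0 0 -0.06 0 0 0 1;0 0 -0.05 0 0 0 1;0 0 -0.05 0 0 0 1",
)

```text
t: 34.03
eef_pos: [0.4244, 0.0321, 0.0495]
tool_rot: [-0.001, 0.709, 0.706, 0.005]
contact_force: [-2.8, -0.4, 11.9]
gripper_width: 0.001
```

>>> send_rows(
  motion="0 0 -0.05 0 0 0 1;0 0 -0.05 0 0 0 1",
)

```text
t: 34.2
eef_pos: [0.4245, 0.0321, 0.0495]
tool_rot: [-0.002, 0.709, 0.705, 0.005]
contact_force: [-4.3, -0.7, 13.5]
gripper_width: 0.004
```

```bash
python3 -c "
from h import *
im=read_camera('wrist');save(im,'w19');im=read_camera('scene');save(cv2.resize(im[150:400,140:490],None,fx=2.2,fy=2.2,interpolation=cv2.INTER_CUBIC),'s19')"
```

```text
(no output)
```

View pics/w19.png

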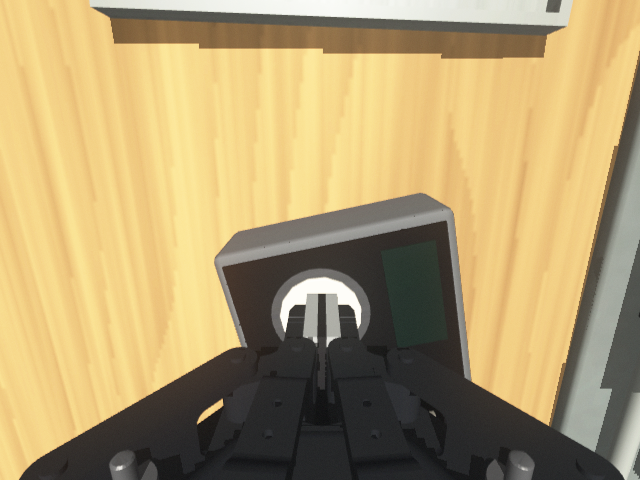

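>>> send_rows(
  motion="0 0 1 0 0 0 1;0 0 3 0 0 0 1;0 0 3.5 0 0 0 0.6;0 0 3.5 0 0 0 0;0 0 3 0 0 0 0;2.7 -0.9 0 0 0 0 0;2.7 -0.9 0 0 0 0 0;2.7 -0.9 0 0 0 0 0;2.7 -0.9 0 0 0 0 0;2.7 -0.9 0 0 0 0 0;2.7 -0.9 0 0 0 0 0;2.7 -0.9 0 0 0 0 0;2.7 -0.9 0 0 0 0 0;0.6 0 0 0 0 0 0;0 0 0 0 0 0 0;0 0 0 0 0 0 0;0 0 0 0 0 0 0",
)

```text
t: 35.72
eef_pos: [0.6521, -0.0363, 0.1973]
tool_rot: [-0.008, 0.704, 0.71, 0.013]
contact_force: [0.2, 0.9, 0.4]
gripper_width: 1.001
```

```bash
python3 go.py .646 -.0412 .12; python3 -c "
from h import *
C=cam('wrist');im=read_camera('wrist');save(im,'w20')
im=read_camera('top');save(cv2.resize(im[90:330,120:480],None,fx=2.2,fy=2.2,interpolation=cv2.INTER_CUBIC),'t20')"
```

```text
d cm [-0.61 -0.49 -7.73] rot deg [-1.75  0.39 -0.54] pos [ 0.6521 -0.0363  0.1973] F [0.2 0.9 0.4] w 1.001 t 35.7167
```

View pics/w20.png

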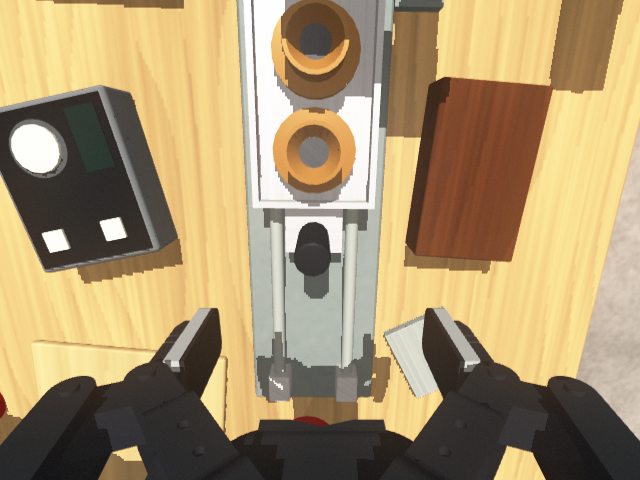

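View pics/t20.png

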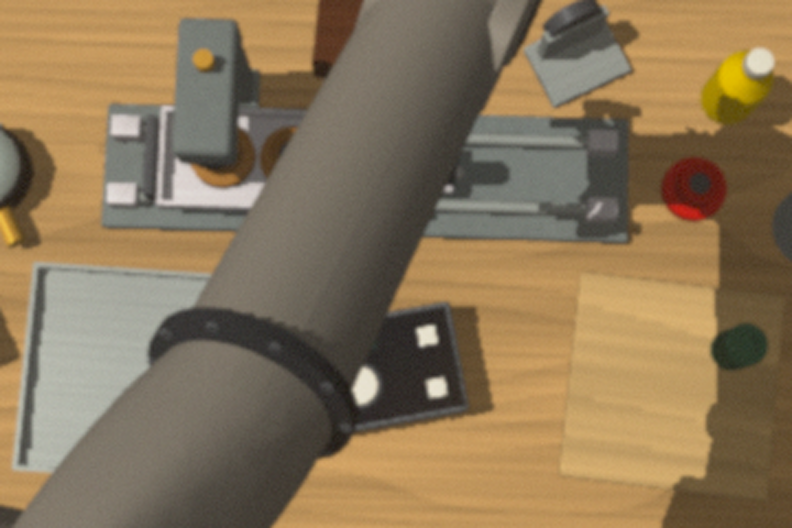

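Carrier is still home at the bumper. Go down on the handle.

>>> send_rows(
  motion="-0.3 -0.2 -2.5 -0.9 0.2 -0.3 0;-0.3 -0.2 -2.5 -0.8 0.2 -0.3 0;0 0 -2.3 0 0 0 0;0 0 0 0 0 0 0;0 0 0 0 0 0 0;0 0 0 0 0 0 0",
)

```text
t: 36.32
eef_pos: [0.6431, -0.0369, 0.1267]
tool_rot: [-0.0, 0.706, 0.708, 0.003]
contact_force: [-0.2, -0.6, 0.3]
gripper_width: 1.001
```

```bash
python3 go.py .646 -.0412 .073
```

```text
d cm [ 0.29 -0.43 -5.37] rot deg [-0.25  0.21 -0.1 ] pos [ 0.6431 -0.0369  0.1267] F [-0.2 -0.6  0.3] w 1.001 t 36.3167
```

>>> send_rows(
  motion="0.2 -0.2 -1.8 0 0 0 0;0.1 -0.2 -1.8 0 0 0 0;0 0 -1.4 0 0 0 0;0 0 -0.3 0 0 0 0;0 0 0 0 0 0 0;0 0 0 0 0 0 0",
)

```text
t: 36.82
eef_pos: [0.651, -0.0405, 0.081]
tool_rot: [0.004, 0.706, 0.708, 0.008]
contact_force: [-0.6, 0.3, -0.1]
gripper_width: 1.001
```

```bash
python3 go.py .646 -.0412 .073
```

```text
d cm [-0.5  -0.07 -0.8 ] rot deg [-0.36  0.95 -0.17] pos [ 0.651  -0.0405  0.081 ] F [-0.6  0.3 -0.1] w 1.001 t 36.8167
```

>>> send_rows(
  motion="-0.3 0 -0.5 -0.2 0.5 0 0;-0.2 0 -0.2 0 0.4 0 0.3;0 0 0 0 0 0 0.6;0 0 0 0 0 0 1;0 0 0 0 0 0 1;0 0 0 0 0 0 1;0 0 0 0 0 0 1;0 0 0 0 0 0 1;0 0 0 0 0 0 1",
)

```text
t: 37.57
eef_pos: [0.6461, -0.0404, 0.0769]
tool_rot: [-0.001, 0.706, 0.708, 0.002]
contact_force: [0.8, 0.5, -0.9]
gripper_width: 0.29
```

>>> send_rows(
  motion="0 -0.4 0 0 0 0 1;0 -0.6 0 0 0 0 1;0 -0.7 0 0 0 0 1;0 -0.8 0 0 0 0 1;0 -0.8 0 0 0 0 1;0 -0.8 0 0 0 0 1;0 -0.8 0 0 0 0 1;0 -0.8 0 0 0 0 1;0 -0.8 0 0 0 0 1;0 -0.8 0 0 0 0 1;0 -0.8 0 0 0 0 1;0 -0.8 0 0 0 0 1;0 -0.8 0 0 0 0 1;0 -0.8 0 0 0 0 1;0 -0.8 0 0 0 0 1;0 -0.8 0 0 0 0 1;0 -0.8 0 0 0 0 1;0 -0.8 0 0 0 0 1;0 -0.5 0 0 0 0 1;0 -0.4 0 0 0 0 1",
)

```text
t: 39.23
eef_pos: [0.6458, -0.1909, 0.0769]
tool_rot: [-0.006, 0.704, 0.71, 0.005]
contact_force: [-0.9, 2.6, 1.7]
gripper_width: 0.29
```

```bash
python3 go.py .646 -.2212 .077; python3 -c "
from h import *
im=read_camera('wrist');save(im,'w21')"
```

```text
d cm [ 0.02 -3.03  0.01] rot deg [-0.86 -0.08 -0.47] pos [ 0.6458 -0.1909  0.0769] F [-0.9  2.6  1.7] w 0.29 t 39.2333
```

View pics/w21.png

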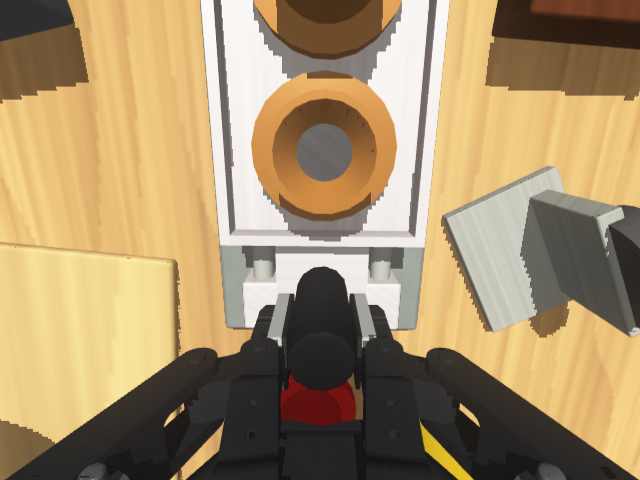

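>>> send_rows(
  motion="0 -0.6 0 -0.4 0 -0.2 1;0 -0.6 0 -0.4 0 -0.2 1;0 -0.5 0 0 0 0 1;0 -0.5 0 0 0 0 1;0 -0.4 0 0 0 0 1",
)

```text
t: 39.7
eef_pos: [0.6456, -0.2113, 0.0768]
tool_rot: [-0.006, 0.705, 0.709, 0.002]
contact_force: [-3.4, 5.3, 4.2]
gripper_width: 0.29
```

>>> send_rows(
  motion="0 -0.5 0 0 0 0 1;0 -0.5 0 0 0 0 1",
)

```text
t: 39.87
eef_pos: [0.6456, -0.2184, 0.0769]
tool_rot: [-0.008, 0.704, 0.71, 0.003]
contact_force: [-3.0, 3.5, 1.7]
gripper_width: 0.287
```

>>> send_rows(
  motion="0 -0.6 0 0 0 0 1;0 -0.6 0 0 0 0 1",
)

```text
t: 40.03
eef_pos: [0.6456, -0.2202, 0.0766]
tool_rot: [-0.015, 0.702, 0.712, 0.008]
contact_force: [-8.2, 19.3, 14.7]
gripper_width: 0.29
```

>>> send_rows(
  motion="0 -0.6 0 0 0 0 1;0 -0.6 0 0 0 0 1;0 0 0 0 0 0 1",
)

```text
t: 40.28
eef_pos: [0.6453, -0.2193, 0.0767]
tool_rot: [-0.025, 0.699, 0.714, 0.013]
contact_force: [-0.9, -7.9, -4.0]
gripper_width: 0.291
```

```bash
python3 go.py .646 -.2212 .077; python3 -c "
from h import *
im=read_camera('wrist');save(im,'w22')
im=read_camera('top');save(cv2.resize(im[90:330,120:480],None,fx=2.2,fy=2.2,interpolation=cv2.INTER_CUBIC),'t22')"
```

```text
d cm [ 0.07 -0.19  0.03] rot deg [-3.03 -0.94 -1.21] pos [ 0.6453 -0.2193  0.0767] F [-0.9 -7.9 -4. ] w 0.291 t 40.2833
```

View pics/w22.png

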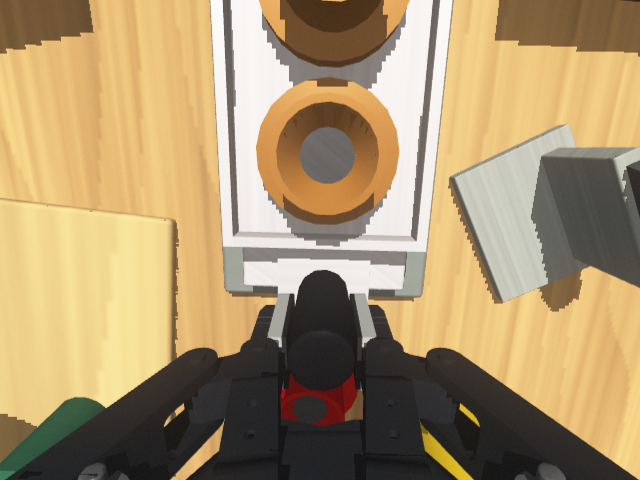

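View pics/t22.png

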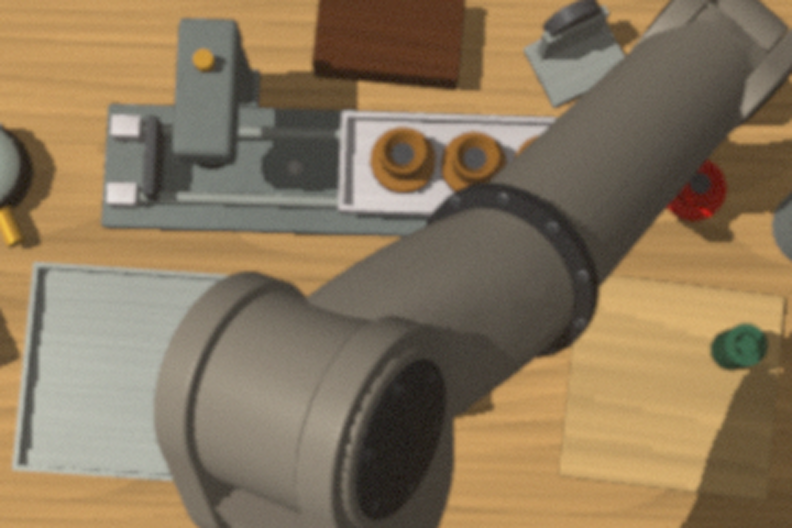

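>>> send_rows(
  motion="0 -0.6 0 0 0 0 1;0 -0.5 0 0 0 0 1",
)

```text
t: 40.55
eef_pos: [0.6453, -0.2192, 0.0764]
tool_rot: [-0.032, 0.698, 0.715, 0.018]
contact_force: [-7.7, 14.0, 10.5]
gripper_width: 0.287
```

>>> send_rows(
  motion="0 -0.4 0 0 0 0 1;0 -0.1 0 0 0 0 0.6;0 -0.1 0 0 0 0 0.3;0 0 0 0 0 0 0;0 0 0 0 0 0 0",
)

```text
t: 40.97
eef_pos: [0.6457, -0.2218, 0.0762]
tool_rot: [-0.035, 0.696, 0.717, 0.019]
contact_force: [-0.3, -0.5, 0.0]
gripper_width: 0.813
```

>>> send_rows(
  motion="0 0 2 -1 -0.3 -0.4 0;0 0 3 -1 -0.3 -0.4 0;0 0 3.5 -1 -0.3 -0.4 0;0 0 2 -1 -0.3 -0.3 0;0 0 0 0 0 0 0;0 0 0 0 0 0 0;0 0 0 0 0 0 0",
)

```text
t: 41.55
eef_pos: [0.6434, -0.227, 0.1832]
tool_rot: [-0.0, 0.709, 0.705, -0.002]
contact_force: [0.3, -1.3, 0.2]
gripper_width: 1.002
```

```bash
python3 go.py .646 -.15 .18; python3 -c "
from h import *
im=read_camera('wrist');save(im,'w23')"
```

```text
d cm [ 0.26  7.7  -0.32] rot deg [ 0.17 -0.19  0.26] pos [ 0.6434 -0.227   0.1832] F [ 0.3 -1.3  0.2] w 1.002 t 41.55
```

View pics/w23.png

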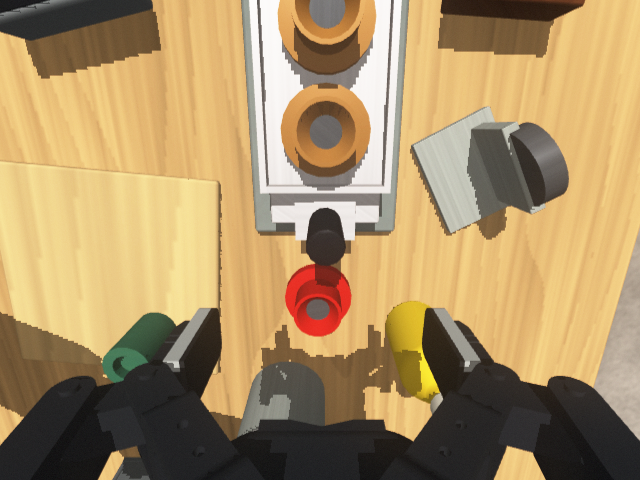

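```bash
python3 -c "
from h import *
print(back(cam('wrist'),(325,248),.112).round(4),back(cam('wrist'),(325,249),.112).round(4))
im=cv2.imread('pics/w23.png')[120:280,230:420]; cv2.imwrite('pics/w23z.png',cv2.resize(im,None,fx=4,fy=3.5,interpolation=cv2.INTER_NEAREST))
im=cv2.imread('pics/w10.png')[140:300,220:400]; cv2.imwrite('pics/w10z.png',cv2.resize(im,None,fx=4,fy=3.5,interpolation=cv2.INTER_NEAREST))
"
```

```text
[ 0.6438 -0.2204  0.112 ] [ 0.6438 -0.221   0.112 ]
```

View pics/w23z.png

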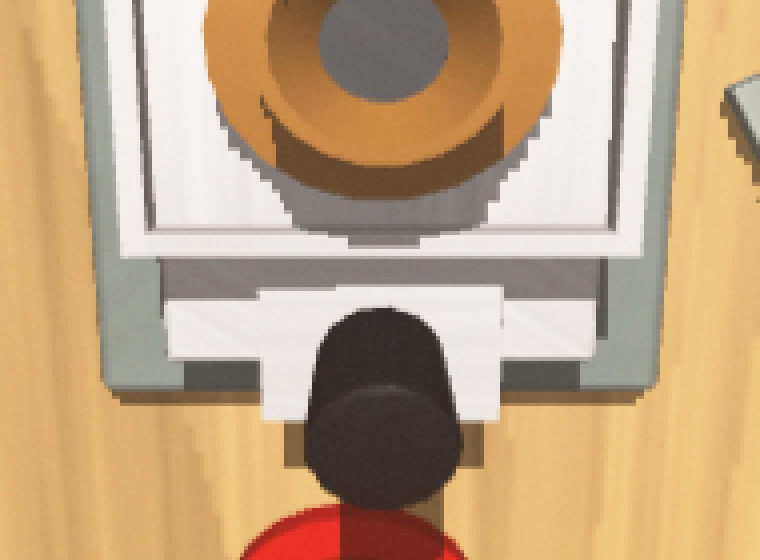

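>>> send_rows(
  motion="0 3.5 0 0 0 0 0;0 3.6 0 0 0 0 0;0 3.6 0 0 0 0 0;0 3.6 0 0 0 0 0;0 3.5 0 0 0 0 0;0 3 0 0 0 0 0;0 1 0 0 0 0 0;0 0 0 0 0 0 0;0 0 0 0 0 0 0;0 0 0 0 0 0 0",
)

```text
t: 42.43
eef_pos: [0.6334, -0.0068, 0.1696]
tool_rot: [-0.006, 0.712, 0.702, -0.012]
contact_force: [-0.5, -0.1, 0.9]
gripper_width: 1.003
```

```bash
python3 go.py .646 -.0065 .12; python3 -c "
from h import *
im,o=seats('wrist',.045)
for a in o: print(*a)
save(im,'w24')"
```

```text
d cm [ 1.26  0.03 -4.96] rot deg [ 0.5  -1.42  0.83] pos [ 0.6334 -0.0068  0.1696] F [-0.5 -0.1  0.9] w 1.003 t 42.4333
[ 0.648 -0.008] 1.01 0.97 [ 15. 158. 210.]
[ 0.6454 -0.0795] 1.03 0.85 [ 15. 166. 183.]
[ 0.2974 -0.1938] 2.02 0.76 [  1. 219. 164.]
[ 0.6437 -0.149 ] 1.35 0.64 [ 14. 156.  91.]
```

View pics/w24.png

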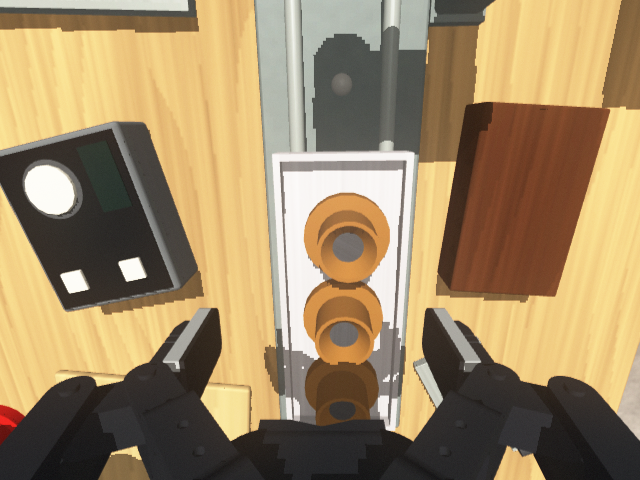

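>>> send_rows(
  motion="0.7 0 -1.7 0.2 -0.7 0.4 0;0.6 0 -1.7 0.2 -0.7 0.4 0;0 0 -1.6 0 0 0 0.1;0 0 0 0 0 0 0.1;0 0 0 0 0 0 0.1;0 0 0 0 0 0 0.1",
)

```text
t: 43.03
eef_pos: [0.6477, -0.0206, 0.1211]
tool_rot: [0.004, 0.713, 0.701, -0.0]
contact_force: [-0.4, 0.6, -0.6]
gripper_width: 0.902
```

```bash
python3 go.py .648 -.0075 .06
```

```text
d cm [ 0.03  1.31 -6.11] rot deg [0.33 0.32 1.01] pos [ 0.6477 -0.0206  0.1211] F [-0.4  0.6 -0.6] w 0.902 t 43.0333
```

>>> send_rows(
  motion="0 0.7 -1.2 0.1 0.1 0.5 0.1;0 0.5 -1.3 0.1 0.1 0.4 0.1;0 0 -1 0 0 0 0.1;0 0 0 0 0 0 0.1;0 0 0 0 0 0 0.1;0 0 0 0 0 0 0.1",
)

```text
t: 43.53
eef_pos: [0.6488, -0.0079, 0.0847]
tool_rot: [0.002, 0.707, 0.707, 0.001]
contact_force: [-0.4, -0.1, 0.2]
gripper_width: 0.905
```

```bash
python3 go.py .648 -.0075 .06
```

```text
d cm [-0.08  0.04 -2.47] rot deg [0.08 0.27 0.04] pos [ 0.6488 -0.0079  0.0847] F [-0.4 -0.1  0.2] w 0.905 t 43.5333
```

>>> send_rows(
  motion="-0.2 0 -0.9 0 0 0 0.1;-0.1 0 -0.8 0 0 0 0.1;0 0 -0.6 0 0 0 0.15;0 0 -0.1 0 0 0 0.3;0 0 0 0 0 0 0.6;0 0 0 0 0 0 1;0 0 0 0 0 0 1;0 0 0 0 0 0 1;0 0 0 0 0 0 1;0 0 0 0 0 0 1",
)

```text
t: 44.37
eef_pos: [0.6468, -0.008, 0.0594]
tool_rot: [0.003, 0.707, 0.707, 0.002]
contact_force: [0.4, -0.3, -0.7]
gripper_width: 0.497
```

```bash
python3 go.py .48 .311 .19
```

```text
d cm [-16.68  31.9   13.06] rot deg [0.09 0.43 0.03] pos [ 0.6468 -0.008   0.0594] F [ 0.4 -0.3 -0.7] w 0.497 t 44.3667
```

>>> send_rows(
  motion="0 0 3 0 0 0 1;0 0 3.5 0 0 0 1;0 0 3.5 0 0 0 1;0 0 3.2 0 0 0 1;-3 1.5 0 0 0 0 1;-3.2 2 0 0 0 0 1;-3.2 2 0 0 0 0 1;-3.2 2 0 0 0 0 1;-2 3 0 0 0 0 1;-0.5 3.5 0 0 0 0 1;-0.3 3.5 0 0 0 0 1;-0.3 3.5 0 0 0 0 1;-0.3 3.5 0 0 0 0 1;-0.3 3.5 0 0 0 0 1;0 2.8 0 0 0 0 1;0 0 0 0 0 0 1;0 0 0 0 0 0 1;0 0 0 0 0 0 1",
)

```text
t: 45.87
eef_pos: [0.4545, 0.3069, 0.1849]
tool_rot: [-0.005, 0.709, 0.705, -0.011]
contact_force: [-0.6, 0.3, -5.0]
gripper_width: 0.497
```

```bash
python3 go.py .48 .311 .12; python3 -c "
from h import *
im=read_camera('wrist')
save(im,'w25')"
```

```text
d cm [ 2.55  0.41 -6.49] rot deg [ 0.43 -1.31  0.29] pos [0.4545 0.3069 0.1849] F [-0.6  0.3 -5. ] w 0.497 t 45.8667
```

View pics/w25.png

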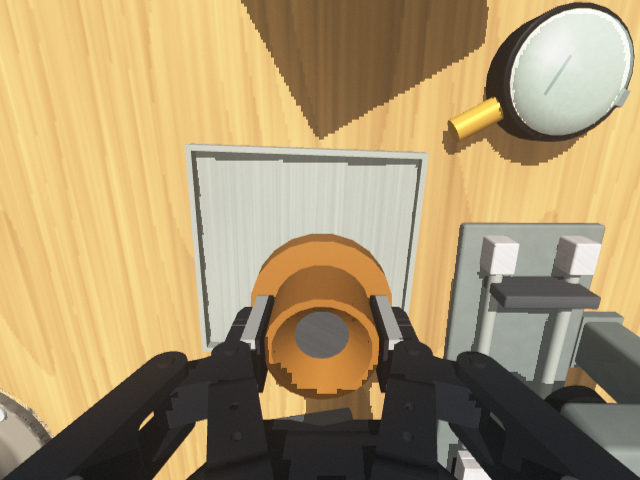

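```bash
python3 -c "
from h import *
C=cam('wrist')
for p in [(187,146),(427,155)]: print(back(C,p,.016).round(4))"
```

```text
[0.3333 0.3709 0.016 ]
[0.5402 0.3623 0.016 ]
```

>>> send_rows(
  motion="1.3 0.2 -2 0.2 -0.7 0.2 1;1.2 0.2 -2 0.2 -0.6 0.1 1;0 0 -2 0 0 0 1;0 0 0 0 0 0 1;0 0 0 0 0 0 1;0 0 0 0 0 0 1",
)

```text
t: 46.42
eef_pos: [0.4818, 0.3017, 0.1243]
tool_rot: [0.001, 0.711, 0.703, -0.001]
contact_force: [-0.5, 0.2, -5.1]
gripper_width: 0.5
```

```bash
python3 go.py .48 .311 .07
```

```text
d cm [-0.18  0.93 -5.43] rot deg [ 0.11 -0.02  0.67] pos [0.4818 0.3017 0.1243] F [-0.5  0.2 -5.1] w 0.5 t 46.4167
```

>>> send_rows(
  motion="-0.1 0.5 -2 0 0 0.3 1;0 0.4 -2 0 0 0.3 1;0 0 -1.6 0 0 0 1;0 0 -0.8 0 0 0 1;0 0 0 0 0 0 1;0 0 0 0 0 0 1",
)

```text
t: 46.92
eef_pos: [0.4853, 0.3112, 0.0665]
tool_rot: [0.001, 0.709, 0.706, 0.005]
contact_force: [-0.0, -0.3, -5.0]
gripper_width: 0.495
```

```bash
python3 go.py .48 .311 .0195
```

```text
d cm [-0.53 -0.02 -4.7 ] rot deg [-0.34  0.45  0.25] pos [0.4853 0.3112 0.0665] F [-0.  -0.3 -5. ] w 0.495 t 46.9167
```

>>> send_rows(
  motion="-0.4 0 -1.2 -0.1 0.2 0 1;-0.3 0 -1.2 -0.1 0.2 0 1;0 0 -1 0 0 0 1;0 0 -0.6 0 0 0 1;0 0 0 0 0 0 1;0 0 0 0 0 0 1",
)

```text
t: 47.42
eef_pos: [0.479, 0.3122, 0.0256]
tool_rot: [-0.001, 0.709, 0.706, 0.003]
contact_force: [-0.0, 0.3, -6.0]
gripper_width: 0.497
```

```bash
python3 go.py .48 .311 .0195
```

```text
d cm [ 0.1  -0.12 -0.61] rot deg [-0.31  0.2   0.25] pos [0.479  0.3122 0.0256] F [-0.   0.3 -6. ] w 0.497 t 47.4167
```

>>> send_rows(
  motion="0 0 -0.3 -0.2 0.1 0.2 1;0 0 -0.3 0 0 0 1;0 0 -0.1 0 0 0 1",
)

```text
t: 47.67
eef_pos: [0.4796, 0.3124, 0.0194]
tool_rot: [-0.0, 0.707, 0.707, 0.002]
contact_force: [-9.2, -1.7, 18.0]
gripper_width: 0.497
```

Contact. Release and go for the next one.

>>> send_rows(
  motion="0 0 0 0 0 0 0.7;0 0 0 0 0 0 0.4;0 0 0 0 0 0 0.2;0 0 0 0 0 0 0.2;0 0 2 0 0 0 0.1;0 0 3.5 0 0 0 0;0 0 3.7 0 0 0 0;0 0 3.7 0 0 0 0;0 0 3.5 0 0 0 0;0.2 -3.5 0 0 0 0 0;0.3 -3.6 0 0 0 0 0;0.3 -3.6 0 0 0 0 0;0.5 -3.6 0 0 0 0 0;2 -3.4 0 0 0 0 0;2 -3.4 0 0 0 0 0;2 -3.4 0 0 0 0 0;2.5 -3.2 0 0 0 0 0;2.5 -3.2 0 0 0 0 0;2.5 -3.2 0 0 0 0 0;2.1 -3.2 0 0 0 0 0",
)

```text
t: 49.33
eef_pos: [0.655, -0.0627, 0.1991]
tool_rot: [-0.0, 0.7, 0.714, 0.014]
contact_force: [1.0, 0.2, 1.5]
gripper_width: 0.998
```

>>> send_rows(
  motion="0 -1.7 0 0 0 0 0;0 0 0 0 0 0 0;0 0 0 0 0 0 0;0 0 0 0 0 0 0",
)

```text
t: 49.67
eef_pos: [0.6583, -0.0924, 0.2004]
tool_rot: [0.004, 0.705, 0.709, 0.014]
contact_force: [-0.2, -0.1, 0.3]
gripper_width: 0.999
```

```bash
python3 go.py .646 -.079 .12; python3 -c "
from h import *
im,o=seats('wrist',.045)
for a in o: print(*a)
save(im,'w26')
im,o=seats('top',.005)
for a in o: print(*a)
save(cv2.resize(im[90:330,120:480],None,fx=2.2,fy=2.2,interpolation=cv2.INTER_CUBIC),'t26')"
```

```text
d cm [-1.23  1.34 -8.04] rot deg [-0.76  1.46 -0.36] pos [ 0.6583 -0.0924  0.2004] F [-0.2 -0.1  0.3] w 0.999 t 49.6667
[ 0.6448 -0.1489] 1.02 0.91 [ 15. 167. 172.]
[ 0.6454 -0.0768] 1.01 0.79 [ 15. 156. 186.]
[ 0.6373 -0.2657] 3.51 0.63 [  2.  203.5 106. ]
[0.4806 0.3113] 0.99 0.9 [ 16. 142. 121.]
[ 0.2542 -0.2557] 1.03 0.86 [  4. 205. 133.]
[ 0.6371 -0.3096] 1.02 0.83 [  4. 197.  99.]
[ 0.6534 -0.16  ] 1.2 0.78 [ 16. 163. 123.]
[ 0.2052 -0.3445] 1.03 0.68 [ 54. 135.  73.]
[ 0.7629 -0.2104] 1.59 0.27 [ 33.  17. 150.]
```

View pics/w26.png

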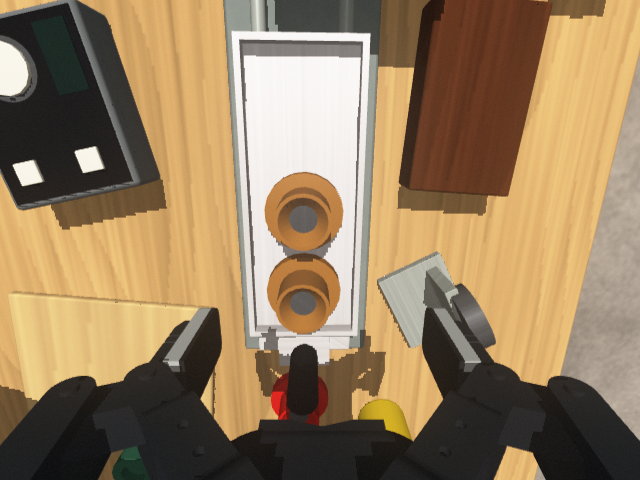

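View pics/t26.png

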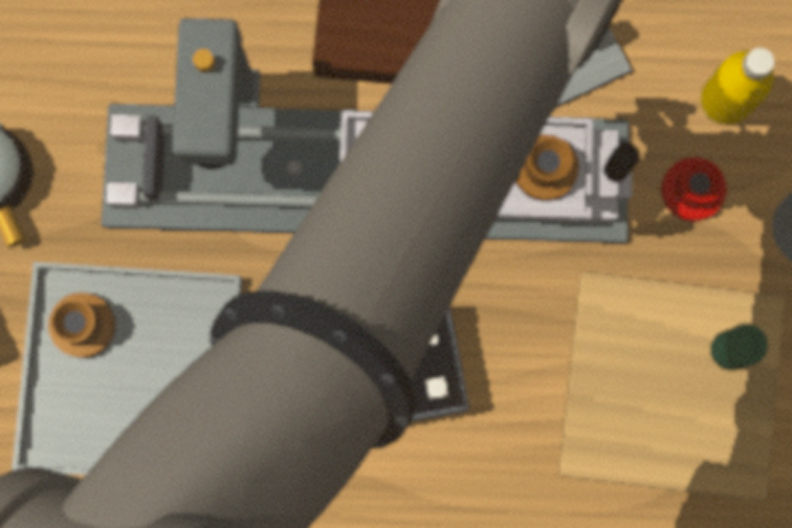

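Seat one stands in the rack. Next: seat at (0.646, -0.0775).

>>> send_rows(
  motion="-0.6 0.7 -2.5 -0.3 0.7 -0.2 0;-0.6 0.6 -2.5 -0.3 0.7 -0.2 0;0 0 -2.3 0 0 0 0.1;0 0 0 0 0 0 0.1;0 0 0 0 0 0 0.1;0 0 0 0 0 0 0.1",
)

```text
t: 50.37
eef_pos: [0.6471, -0.0682, 0.1279]
tool_rot: [-0.001, 0.702, 0.712, 0.004]
contact_force: [0.3, -0.9, -0.2]
gripper_width: 0.9
```

```bash
python3 go.py .646 -.078 .06
```

```text
d cm [-0.11 -0.98 -6.79] rot deg [-0.4   0.24 -0.76] pos [ 0.6471 -0.0682  0.1279] F [ 0.3 -0.9 -0.2] w 0.9 t 50.3667
```

>>> send_rows(
  motion="0 -0.5 -1.4 -0.2 0.1 -0.4 0.1;-0.1 -0.4 -1.4 -0.2 0.1 -0.3 0.1;0 0 -1.2 0 0 0 0.1;0 0 0 0 0 0 0.1;0 0 0 0 0 0 0.1;0 0 0 0 0 0 0.1",
)

```text
t: 50.87
eef_pos: [0.6483, -0.0791, 0.0875]
tool_rot: [0.003, 0.707, 0.707, 0.002]
contact_force: [0.2, -0.3, 0.1]
gripper_width: 0.905
```

```bash
python3 go.py .646 -.078 .06
```

```text
d cm [-0.23  0.11 -2.75] rot deg [0.07 0.35 0.05] pos [ 0.6483 -0.0791  0.0875] F [ 0.2 -0.3  0.1] w 0.905 t 50.8667
```

>>> send_rows(
  motion="-0.2 0.1 -1 0 0.2 0 0.1;-0.1 0 -0.9 0 0.1 0 0.1;0 0 -0.7 0 0 0 0.15;0 0 -0.1 0 0 0 0.3;0 0 0 0 0 0 0.6;0 0 0 0 0 0 1;0 0 0 0 0 0 1;0 0 0 0 0 0 1;0 0 0 0 0 0 1;0 0 0 0 0 0 1",
)

```text
t: 51.7
eef_pos: [0.6458, -0.0782, 0.0587]
tool_rot: [0.001, 0.707, 0.707, 0.0]
contact_force: [0.9, -0.9, -1.9]
gripper_width: 0.503
```

```bash
python3 go.py .388 .265 .19
```

```text
d cm [-25.78  34.32  13.13] rot deg [0.07 0.12 0.04] pos [ 0.6458 -0.0782  0.0587] F [ 0.9 -0.9 -1.9] w 0.503 t 51.7
```

>>> send_rows(
  motion="0 0 3 0 0 0 1;0 0 3.5 0 0 0 1;0 0 3.5 0 0 0 1;0 0 3.3 0 0 0 1;-2.4 3 0 0 0 0 1;-2.4 3.1 0 0 0 0 1;-2.4 3.1 0 0 0 0 1;-2.4 3.1 0 0 0 0 1;-2.4 3.1 0 0 0 0 1;-2.4 3.1 0 0 0 0 1;-2.4 3.1 0 0 0 0 1;-2.4 3.1 0 0 0 0 1;-2.4 3.1 0 0 0 0 1;-2.2 3.1 0 0 0 0 1;-1 2 0 0 0 0 1;0 0 0 0 0 0 1;0 0 0 0 0 0 1;0 0 0 0 0 0 1",
)

```text
t: 53.2
eef_pos: [0.3699, 0.2573, 0.1897]
tool_rot: [-0.004, 0.708, 0.706, -0.008]
contact_force: [-0.2, -0.4, -5.0]
gripper_width: 0.494
```

```bash
python3 go.py .388 .265 .12
```

```text
d cm [ 1.81  0.77 -6.97] rot deg [ 0.28 -0.99  0.15] pos [0.3699 0.2573 0.1897] F [-0.2 -0.4 -5. ] w 0.494 t 53.2
```

>>> send_rows(
  motion="0.9 0.5 -2.2 0.1 -0.5 0.1 1;0.8 0.4 -2.2 0.1 -0.5 0.1 1;0 0 -2.2 0 0 0 1;0 0 0 0 0 0 1;0 0 0 0 0 0 1;0 0 0 0 0 0 1",
)

```text
t: 53.7
eef_pos: [0.3921, 0.2603, 0.1228]
tool_rot: [0.001, 0.711, 0.703, 0.0]
contact_force: [-1.6, 0.0, -4.2]
gripper_width: 0.499
```

```bash
python3 go.py .39 .265 .065
```

```text
d cm [-0.21  0.47 -5.78] rot deg [0.07 0.15 0.6 ] pos [0.3921 0.2603 0.1228] F [-1.6  0.  -4.2] w 0.499 t 53.7
```

>>> send_rows(
  motion="-0.3 0.3 -2 0 0.1 0.3 1;-0.2 0.2 -2 0 0.1 0.3 1;0 0 -1.6 0 0 0 1;0 0 -0.5 0 0 0 1;0 0 0 0 0 0 1;0 0 0 0 0 0 1",
)

```text
t: 54.2
eef_pos: [0.3931, 0.2667, 0.0677]
tool_rot: [-0.0, 0.709, 0.706, 0.006]
contact_force: [-0.4, 0.7, -3.4]
gripper_width: 0.495
```

```bash
python3 go.py .39 .265 .019
```

```text
d cm [-0.31 -0.17 -4.87] rot deg [-0.49  0.43  0.24] pos [0.3931 0.2667 0.0677] F [-0.4  0.7 -3.4] w 0.495 t 54.2
```

>>> send_rows(
  motion="-0.3 -0.1 -1.2 -0.2 0.2 0.1 1;-0.3 0 -1.2 -0.2 0.2 0.1 1;0 0 -1 0 0 0 1;0 0 -0.6 0 0 0 1;0 0 0 0 0 0 1;0 0 0 0 0 0 1",
)

```text
t: 54.7
eef_pos: [0.3881, 0.2674, 0.0265]
tool_rot: [-0.001, 0.707, 0.707, 0.003]
contact_force: [-0.4, -0.2, -3.9]
gripper_width: 0.499
```

```bash
python3 go.py .39 .265 .019
```

```text
d cm [ 0.19 -0.24 -0.75] rot deg [-0.3   0.19 -0.01] pos [0.3881 0.2674 0.0265] F [-0.4 -0.2 -3.9] w 0.499 t 54.7
```

>>> send_rows(
  motion="0 0 -0.3 -0.2 0.1 0 1;0 0 -0.3 0 0 0 1;0 0 -0.2 0 0 0 1",
)

```text
t: 54.95
eef_pos: [0.3888, 0.2676, 0.0185]
tool_rot: [-0.0, 0.707, 0.707, 0.001]
contact_force: [-10.5, -8.7, 42.0]
gripper_width: 0.504
```

>>> send_rows(
  motion="0 0 0 0 0 0 0.7;0 0 0 0 0 0 0.4;0 0 0 0 0 0 0.25;0 0 0 0 0 0 0.2;0 0 2 0 0 0 0.15;0 0 3.5 0 0 0 0;0 0 3.7 0 0 0 0;0 0 3.7 0 0 0 0;0 0 3.5 0 0 0 0;1.8 -3.2 0 0 0 0 0;2.1 -3.4 0 0 0 0 0;2.1 -3.4 0 0 0 0 0;2.1 -3.4 0 0 0 0 0;2.1 -3.4 0 0 0 0 0;2.1 -3.4 0 0 0 0 0;2.1 -3.4 0 0 0 0 0;2.1 -3.4 0 0 0 0 0;2.1 -3.4 0 0 0 0 0;2.1 -3.4 0 0 0 0 0;2.1 -3.4 0 0 0 0 0",
)

```text
t: 56.62
eef_pos: [0.6227, -0.1034, 0.1949]
tool_rot: [-0.001, 0.694, 0.72, 0.011]
contact_force: [1.7, 0.5, 0.7]
gripper_width: 1.0
```

>>> send_rows(
  motion="2 -2.6 0 0 0 0 0;0.5 -1 0 0 0 0 0;0 0 0 0 0 0 0;0 0 0 0 0 0 0;0 0 0 0 0 0 0",
)

```text
t: 57.03
eef_pos: [0.6503, -0.1532, 0.1953]
tool_rot: [0.003, 0.699, 0.715, 0.01]
contact_force: [-0.1, -0.1, 0.8]
gripper_width: 1.0
```

```bash
python3 go.py .646 -.1495 .12; python3 -c "
from h import *
im,o=seats('wrist',.045)
for a in o: print(*a)
save(im,'w27')
im,o=seats('top',.005)
for a in o: print(*a)
save(cv2.resize(im[90:330,120:480],None,fx=2.2,fy=2.2,interpolation=cv2.INTER_CUBIC),'t27')"
```

```text
d cm [-0.43  0.37 -7.53] rot deg [-0.54  1.   -1.34] pos [ 0.6503 -0.1532  0.1953] F [-0.1 -0.1  0.8] w 1.0 t 57.0333
[ 0.6367 -0.2821] 1.78 0.81 [  3. 206. 103.]
[ 0.6445 -0.1492] 1.01 0.64 [ 15. 158. 178.]
[ 0.2542 -0.2566] 1.04 0.79 [  4. 208. 142.]
[ 0.2055 -0.3434] 1.05 0.68 [ 54. 135.  72.]
[ 0.6373 -0.3088] 1.04 0.63 [  4. 200. 100.]
[0.4793 0.3123] 1.01 0.62 [ 16. 144. 123.]
[0.3972 0.2638] 1.49 0.58 [ 16. 136. 103.]
```

View pics/w27.png

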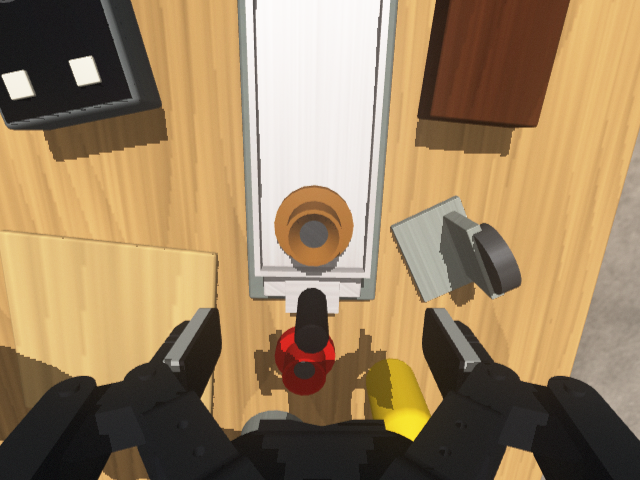

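View pics/t27.png

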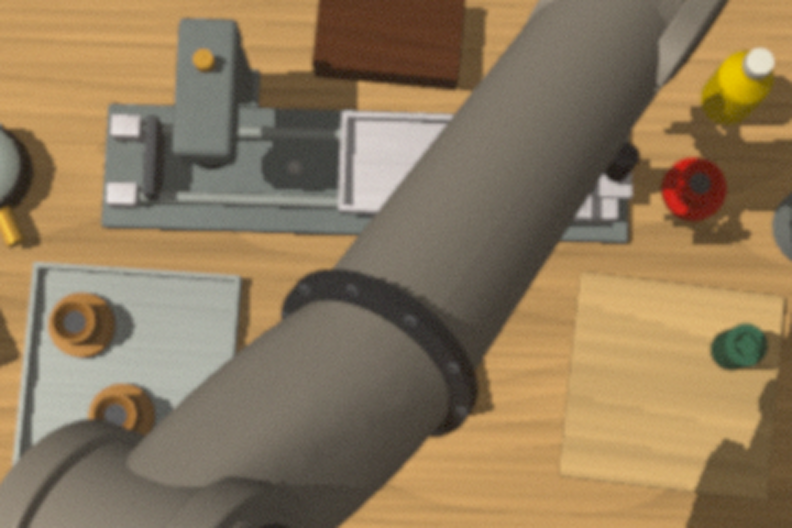

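>>> send_rows(
  motion="-0.3 0.2 -2.4 -0.2 0.5 -0.6 0.15;-0.2 0.2 -2.4 -0.2 0.5 -0.6 0.15;0 0 -2.2 0 0 0 0.15;0 0 0 0 0 0 0.15;0 0 0 0 0 0 0.15;0 0 0 0 0 0 0.15",
)

```text
t: 57.73
eef_pos: [0.6465, -0.1401, 0.1265]
tool_rot: [-0.001, 0.702, 0.712, 0.004]
contact_force: [-0.1, 0.4, 0.6]
gripper_width: 0.848
```

```bash
python3 go.py .6455 -.1495 .06
```

```text
d cm [-0.1  -0.94 -6.65] rot deg [-0.35  0.23 -0.75] pos [ 0.6465 -0.1401  0.1265] F [-0.1  0.4  0.6] w 0.848 t 57.7333
```

>>> send_rows(
  motion="-0.1 -0.5 -1.4 -0.2 0.1 -0.4 0.15;-0.1 -0.4 -1.4 -0.2 0.1 -0.3 0.15;0 0 -1.1 0 0 0 0.15;0 0 0 0 0 0 0.15;0 0 0 0 0 0 0.15;0 0 0 0 0 0 0.15",
)

```text
t: 58.23
eef_pos: [0.646, -0.1508, 0.0872]
tool_rot: [0.003, 0.707, 0.707, 0.001]
contact_force: [0.7, -0.4, 0.3]
gripper_width: 0.854
```

```bash
python3 go.py .6455 -.1495 .06
```

```text
d cm [-0.05  0.13 -2.72] rot deg [0.14 0.31 0.02] pos [ 0.646  -0.1508  0.0872] F [ 0.7 -0.4  0.3] w 0.854 t 58.2333
```

>>> send_rows(
  motion="-0.1 0.1 -1 0 0.2 0 0.15;0 0 -0.9 0 0.1 0 0.15;0 0 -0.7 0 0 0 0.15;0 0 -0.1 0 0 0 0.3;0 0 0 0 0 0 0.6;0 0 0 0 0 0 1;0 0 0 0 0 0 1;0 0 0 0 0 0 1;0 0 0 0 0 0 1;0 0 0 0 0 0 1",
)

```text
t: 59.07
eef_pos: [0.6456, -0.1498, 0.0582]
tool_rot: [0.001, 0.707, 0.707, -0.001]
contact_force: [0.2, -0.7, -1.7]
gripper_width: 0.493
```

```bash
python3 go.py .476 .211 .19
```

```text
d cm [-16.96  36.08  13.18] rot deg [0.14 0.06 0.01] pos [ 0.6456 -0.1498  0.0582] F [ 0.2 -0.7 -1.7] w 0.493 t 59.0667
```

>>> send_rows(
  motion="0 0 3 0 0 0 1;0 0 3.5 0 0 0 1;0 0 3.5 0 0 0 1;0 0 3.3 0 0 0 1;-3 2 0 0 0 0 1;-3 2 0 0 0 0 1;-3 2 0 0 0 0 1;-3 2 0 0 0 0 1;-2 3.2 0 0 0 0 1;-1 3.4 0 0 0 0 1;-0.4 3.4 0 0 0 0 1;0 3.4 0 0 0 0 1;0 3.4 0 0 0 0 1;0 3.4 0 0 0 0 1;0 3.4 0 0 0 0 1;0 2 0 0 0 0 1;0 0 0 0 0 0 1;0 0 0 0 0 0 1;0 0 0 0 0 0 1",
)

```text
t: 60.65
eef_pos: [0.4668, 0.1992, 0.1882]
tool_rot: [-0.008, 0.708, 0.706, -0.006]
contact_force: [0.1, 0.8, -4.3]
gripper_width: 0.5
```

```bash
python3 go.py .476 .211 .12
```

```text
d cm [ 0.92  1.18 -6.82] rot deg [-0.14 -1.12  0.19] pos [0.4668 0.1992 0.1882] F [ 0.1  0.8 -4.3] w 0.5 t 60.65
```

>>> send_rows(
  motion="0.5 0.7 -2.2 -0.1 -0.6 0.1 1;0.4 0.6 -2.2 0 -0.5 0.1 1;0 0 -2.2 0 0 0 1;0 0 0 0 0 0 1;0 0 0 0 0 0 1;0 0 0 0 0 0 1",
)

```text
t: 61.15
eef_pos: [0.4771, 0.2048, 0.1218]
tool_rot: [0.0, 0.711, 0.703, 0.0]
contact_force: [0.2, -0.1, -3.8]
gripper_width: 0.496
```

```bash
python3 go.py .476 .211 .065; python3 -c "
from h import *
save(read_camera('wrist'),'w28')"
```

```text
d cm [-0.11  0.62 -5.68] rot deg [-0.02  0.06  0.61] pos [0.4771 0.2048 0.1218] F [ 0.2 -0.1 -3.8] w 0.496 t 61.15
```

View pics/w28.png

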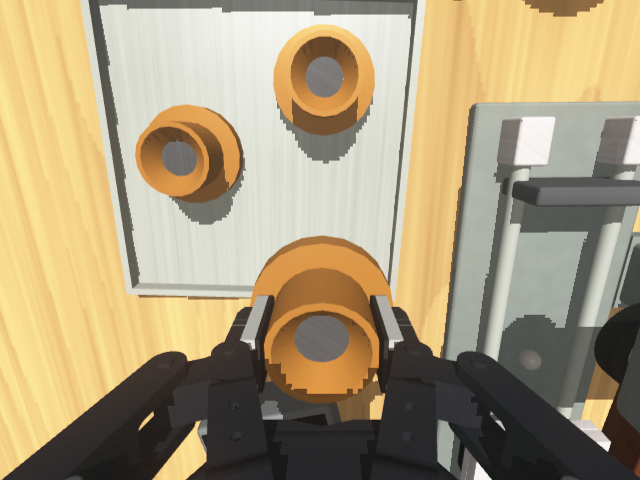

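>>> send_rows(
  motion="-0.2 0.4 -2 0 0 0.3 1;-0.2 0.3 -2 0 0 0.3 1;0 0 -1.6 0 0 0 1;0 0 -0.5 0 0 0 1;0 0 0 0 0 0 1;0 0 0 0 0 0 1",
)

```text
t: 61.7
eef_pos: [0.4797, 0.2126, 0.0675]
tool_rot: [0.002, 0.708, 0.706, 0.008]
contact_force: [-0.2, -0.1, -4.4]
gripper_width: 0.505
```

```bash
python3 go.py .475 .211 .0185
```

```text
d cm [-0.47 -0.16 -4.9 ] rot deg [-0.53  0.79  0.19] pos [0.4797 0.2126 0.0675] F [-0.2 -0.1 -4.4] w 0.505 t 61.7
```

>>> send_rows(
  motion="-0.3 -0.1 -1.2 -0.3 0.4 0.1 1;-0.2 0 -1.2 -0.2 0.3 0.1 1;0 0 -1 0 0 0 1;0 0 -0.6 0 0 0 1;0 0 0 0 0 0 1;0 0 0 0 0 0 1",
)

```text
t: 62.2
eef_pos: [0.4763, 0.2124, 0.0263]
tool_rot: [0.001, 0.707, 0.707, 0.003]
contact_force: [-0.1, 0.1, -4.2]
gripper_width: 0.497
```

```bash
python3 go.py .475 .211 .0185
```

```text
d cm [-0.13 -0.14 -0.78] rot deg [-0.15  0.26 -0.04] pos [0.4763 0.2124 0.0263] F [-0.1  0.1 -4.2] w 0.497 t 62.2
```

>>> send_rows(
  motion="0 0 -0.3 0 0.2 0 1;0 0 -0.3 0 0 0 1;0 0 -0.1 0 0 0 1",
)

```text
t: 62.45
eef_pos: [0.4768, 0.2124, 0.019]
tool_rot: [-0.001, 0.707, 0.707, 0.001]
contact_force: [-0.3, 0.1, -5.4]
gripper_width: 0.498
```

>>> send_rows(
  motion="0 0 0 0 0 0 0.7;0 0 0 0 0 0 0.4;0 0 0 0 0 0 0.25;0 0 0 0 0 0 0.2;0 0 2 0 0 0 0.15;0 0 3.5 0 0 0 0;0 0 3.7 0 0 0 0;0 0 3.7 0 0 0 0;0 0 3.5 0 0 0 0;0 -3.2 0 0 0 0 0;0 -3.4 0 0 0 0 0;0 -3.4 0 0 0 0 0;0 -3.4 0 0 0 0 0;0 -3.4 0 0 0 0 0;0 -3.4 0 0 0 0 0;0 -2 0 0 0 0 0;0 0 0 0 0 0 0;0 0 0 0 0 0 0;0 0 0 0 0 0 0",
)

```text
t: 64.03
eef_pos: [0.4808, -0.0166, 0.1992]
tool_rot: [0.002, 0.706, 0.708, 0.013]
contact_force: [-0.8, -0.3, -1.0]
gripper_width: 0.996
```

```bash
python3 go.py .475 .211 .0185; python3 -c "
from h import *
save(read_camera('wrist'),'w29')
im,o=seats('top',.005)
for a in o: print(*a)
save(im,'t29')
im,o=seats('scene',.005)
for a in o: print(*a)
save(im,'s29')"
```

```text
d cm [ -0.58  22.76 -18.07] rot deg [-0.85  1.18 -0.13] pos [ 0.4808 -0.0166  0.1992] F [-0.8 -0.3 -1. ] w 0.996 t 64.0333
[ 0.2062 -0.343 ] 1.05 0.91 [ 59. 151.  98.]
[ 0.6374 -0.3093] 1.05 0.87 [  3. 209. 141.]
[0.4795 0.3115] 1.03 0.81 [ 16. 147. 108.]
[0.4769 0.2107] 1.02 0.57 [ 16. 148. 117.]
[ 0.2533 -0.2564] 0.99 0.56 [  3. 212. 156.]
[ 0.6143 -0.4543] 0.37 0.5 [ 12.  17. 180.]
[ 0.2134 -0.3405] 1.05 0.91 [ 54. 131.  99.]
[ 0.2625 -0.2537] 1.12 0.78 [  4. 194. 142.]
[0.4824 0.3126] 1.14 0.75 [ 15. 124. 113.]
[0.4794 0.2112] 1.08 0.66 [ 16. 139. 107.]
[ 0.6439 -0.3072] 1.11 0.66 [  3. 192. 141.]
[0.3916 0.2673] 1.05 0.57 [ 16. 136. 111.]
```

View pics/t29.png

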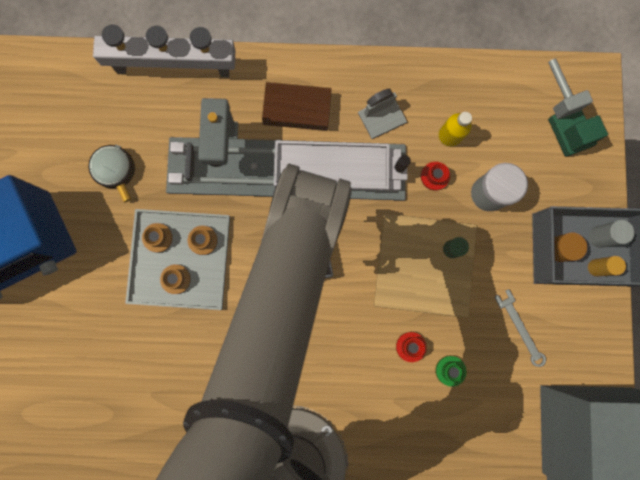

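View pics/s29.png

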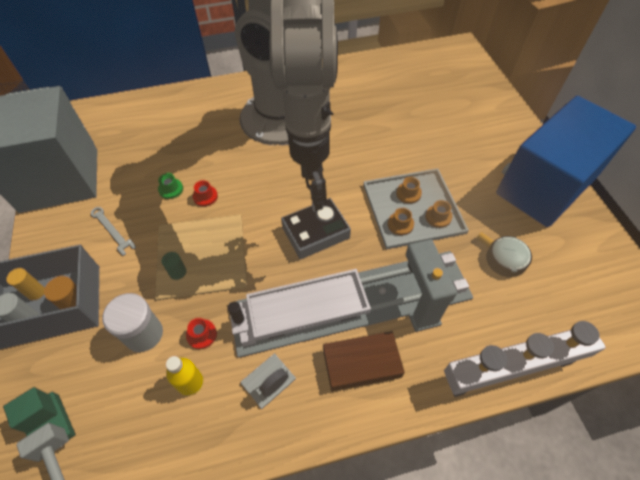

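View pics/w29.png

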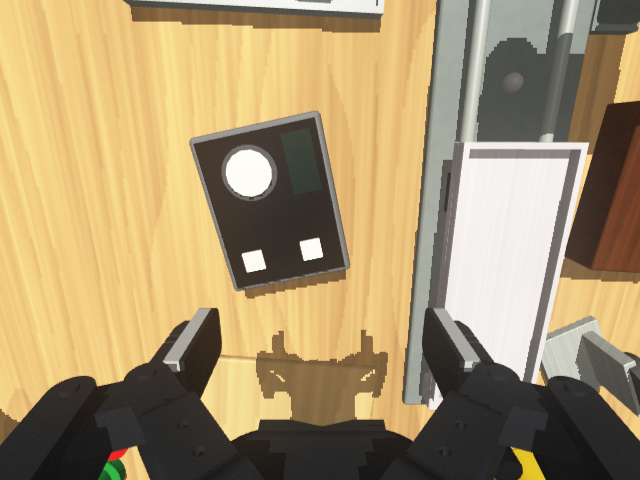

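```bash
python3 -c "
from station import *
print(hand_in())"
```

```text
the job is handed in; nothing more can be done
None
```

I carried out every step in the order asked and handed the job in at about 64 s; it gave no verdict.

- **Loading:** I moved all three bronze seats from the birch board to the carrier tray and pushed the carrier to its stop at the test station. It travelled about 123 mm, the handle measured about y = -0.040 m afterwards, and it was still there after the key press.
- **Key press:** I pressed the large round key with closed fingers. The force peaked at about 29 N and read at least 7 N for about 0.8 s. The small keys were not touched. Nothing in the images shows directly that the key tripped.
- **Return:** I drew the loaded carrier back to the loading-end stop. On the first pull the arm rebounded 1 to 2 mm, so I pulled again and released it while still pulling. The handle then measured y = -0.2207 m, against an expected -0.2197 to -0.2212 m. The click itself was not sensed; position and stop contact are the evidence.
- **Unloading:** The last top and scene images show all three seats upright inside the rimmed tray, at about (0.48, 0.31), (0.48, 0.21) and (0.39, 0.267). The top camera's detector missed the third seat in the last check, but it shows in both pictures and the scene camera found it. The bystanders and look-alikes appear where they started.
- **Contact forces:** Two placements touched down hard, at about 53 N on the first seat in the carrier and 42 N on the second in the tray, measured at the wrist through the held seat. That is below the 120 N wrist limit.

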